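Set out the Hanukkah sill: each piece to its match

ROBOT

A 7-joint arm with a two-finger parallel gripper is mounted at the origin on the work surface. World frame = base frame: x ahead of the robot, y to its left, z up, the work surface at z = 0. Lengths are in m, angles in rad, forces in N, time in s.
With the tool pointing down it reaches from about 0.4 to 0.85 m from the base axis. Payload 10.4 kg.
Tool frame: the origin (TCP) lies on the centre line of the jaws, within the pads' length; the fingertips stand 14 mm ahead of it and the grasp point (between the pads) lies 5 mm behind it (tip_reach is the z of the fingertips in the tool frame, in m); z points along the fingers, x is the direction in which the jaws open and shut, and the axes are right-handed (so a half turn about z gives the same grasp; the last joint's range is limited). The gripper opens to 87 mm and grips with 3 to 60 N. Pads are 19 mm wide; open, the fingers measure 117 mm over their backs; the gripper's body (75 mm by 190 mm) begins 51 mm behind the grasp point.
Start: joints at [1.164, 0.332, -0.065, 1.46, 0.022, 1.35, -0.088], TCP at [0.234, -0.58, 0.237] pointing down, gripper open.
Joint ranges: [-2.6, 2.6], [-0.5, 2.12], [-1.47, 1.34], [0.16, 2.42], [-1.27, 4.41], [0.06, 2.06], [-2.6, 2.6]. Speed limits (rad/s): [2.22, 2.22, 2.79, 2.79, 3.14, 3.14, 3.14].

INTERFACE

Orientations are given as a unit quaternion [x, y, z, w].
In Python, from bench import * gives the robot as it stands.
- The arm moves only by the tool carry_out, never from a script. Its argument "rows" is a list of rows, each a list of 5 numbers: the closure, from -1 (fully open) to 1 (shut), so that 0 is half open, then the shift along the tool's x, y, z in units of 30 mm (1.0 is 30 mm), then the turn about the tool's z in units of 5 degrees (1.0 is 5 degrees). In form: [[jaw, x, y, z, turn], ...]. A call has 1 to 20 rows; each row shifts and turns the pose as measured when the row begins, along the tool's axes as they then stand; what a row does not reach is not made up. A row lasts 1/12 s, in which the tool goes at most 41.7 mm and 7.16 degrees, less where a joint would pass 70% of its speed; a pose out of reach is approached as far as the arm can. A call is refused whole if a number of a shift passes 1 or a number of a turn 1, either way. A call with a gripper value outside its range is refused whole. The fingers move at their own pace and stop on an object; "force" is the grip in N (left out, the last holds). Time passes only in rows, so rows that do not move let the fingers close. It gives the time, the measured TCP pose, the force and the opening at its end, in the units of the state.
- read_state(): the state, without advancing time (a new reading comes with each control period).
- camera(name): name is "scene" or "top"; returns the picture (384x512x3 uint8, blue, green, red); there is no depth.
- camera_info(name): a dict with "fx", "fy", "cx", "cy" (pixels), "extrinsics" (4x4, takes a point from camera to world coordinates). Camera axes: x right, y down, z forward; pixel columns grow to the right and rows downward; lengths in m; the calibration is good to about 2 mm. A picture is of the moment at which its call begins. camera_info takes no time and is no camera call.
- close_job(): hands the job in, once; it reports no verdict.
Trained networks look in the newest picture that a camera, given by its name, has taken for a name from the list of things; names that differ only in an ending like _2 or _b are one class to them, and where a whole thing is asked for, a point or a joint stands for the part that bears it (a point fixed in the world has none). Each returns a list of dicts, best first, with "conf" (0 to 1); they miss things now and then, are a little off and sometimes report something else, mostly with a low value. They report only what shows in the picture. A call takes as long as a camera call. They do not tell look-alikes from the thing itself.
- recognise(query, camera): "box" ([centre column, centre row, width, height] in pixels, round what is visible of it).
- silhouettes(query, camera): "mask" (384x512 bool, what is visible of it) and "box" ([centre column, centre row, width, height] in pixels, round what is visible of it).
- pinpoint(query, camera): "xy" ([column, row] in pixels: a listed point, or the origin of a listed thing).
The state is a dict: "time": time; "joint_positions": joint angles; "joint_vel": joint speeds; "joint_torque": joint torques, N m; "ee_pos": TCP position; "eef_rot": TCP orientation; "ft_force": force on the tool from outside, world axes, zero at the start; "torque": the same for the moment, N m; "width": finger opening in m.
Only numpy, scipy, OpenCV 4.12 (cv2) and the standard library are available. Lean on these libraries where they do the work, as an engineer would, in place of code of your own. Each camera call takes 0.05 s, during which the arm holds its last target. There are 200 camera calls.

TASK

Set the windowsill out for the evening: lower the steel candle bar onto its two-pin foot, a pin through each hole and the cups upward, until it sits flat on the foot; lay each blue dreidel flat inside the wooden tray made to its size, lengthwise; and stand the steel wine cup in the middle of the white saucer without ever tipping it over. Let go of everything, leave it all at rest, and do not disturb the glass tumbler or the matchbox.

Things in the scene. Friction and masses are not known exactly. Their poses are not given: they have to be found in the camera images.
- candle_bar: Loose steel menorah candle bar, lying flat, 0.28 kg: plate 40 (x) x 164 (y) x 10 mm (z), on top a row along y of eight candle cups 10 mm high and a central one 18 mm high, 12 mm across. Two vertical through holes, 16 mm across, at y = +56 and -56 mm. Origin: centre of underside; y along the bar, z up. Grip mid-length across the 40 mm width (along x). May be turned end for end.
- foot: Fixed steel menorah foot, holder of the candle bar: base 26 (x) x 164 (y) x 10 mm high, two upright pins 10 mm across at y = +56 and -56 mm, from the base's top (10 mm) to 44 mm above the sill, the top 8 mm tapered. Origin: centre of underside, on the sill. A seated bar lies flat on the base, its underside 10 mm above this origin.
- dreidel_large: Loose large blue plastic dreidel lying on a side, 80 mm long, 45 g: square body 40 x 40 x 40 mm, blunt point 18 mm long towards +x, thin stem 22 mm long (10 mm across) towards -x. Origin: on the long axis, midway along the whole length, so 20 mm above what it lies on; middle of the body at x = +2 mm. x runs along it. Any of the four sides may be down.
- dreidel_small: Loose small blue plastic dreidel lying on a side, 54 mm long, 18 g: square body 26 x 26 x 26 mm, blunt point 12 mm long towards +x, thin stem 16 mm long (7 mm across) towards -x. Origin: on the long axis, midway along the whole length, so 13 mm above what it lies on; middle of the body at x = +2 mm. x runs along it. Any of the four sides may be down.
- tray_large: Fixed wooden tray for the large dreidel: inside 96 (x) x 56 (y) mm, outside 108 x 68 mm, floor 4 mm thick, rim's top 9 mm above the sill. Origin: centre of the underside, on the sill. x runs along its length; the dreidel may lie with its point either way.
- tray_small: Fixed wooden tray for the small dreidel: inside 70 (x) x 42 (y) mm, outside 82 x 54 mm, floor 4 mm thick, rim's top 9 mm above the sill. Origin: centre of the underside, on the sill. x runs along its length; the dreidel may lie with its point either way.
- cup: Loose stainless steel stemmed wine cup, upright, 80 mm high: round foot 44 mm across, thin stem, straight-sided open bowl 50 mm across from 42 to 80 mm height. Origin: centre of the underside; z up. 0.13 kg (varies). It is round, so its yaw does not matter.
- saucer: Fixed white ceramic saucer, 120 mm across, with a thin blue line round its edge and round its flat well; the well is about 70 mm across and its floor is 5 mm above the sill; the sloping rim rises to 13 mm. Origin: centre of the underside, on the sill.
- tumbler: Bystander: clear glass tumbler, 60 mm across, 85 mm high, standing loose among the other things. Origin: centre of its underside. Leave it alone.
- matchbox: Bystander: loose white paper matchbox with a yellow panel, lying flat, 36 (x) x 56 (y) x 16 mm high. Origin: centre of its underside. Leave it alone.
Not all that is in view belongs to the job. What is shaped like the dreidel_small but green is not meant.

How it is judged:
By the outcome, as a careful person would: the job done as asked, in the order asked, and still so for the second after the job is handed in, with the robot touching nothing.
It also fails if it takes over 118 s, if anything falls off the work surface, if the arm or the gripper's body presses on something with over 40 N, if the wrist force passes 120 N, or if a joint passes its speed limit or range.

## Working session

There is one attempt and no reset: what is moved stays moved. The work goes in short steps, Python scripts to look and compute and a tool call to move; the robot and the scene stay as the last step left them, time stands still between calls to the robot, and variables do not carry over. Pictures are saved under pics/ and viewed, about 12 in all and at most 16, crops included, and the job is handed in when it is done.

Besides the shell and the picture viewer there is one more tool, called after "Call:" as name(argument=value, ...) on one line, values as JSON. carry_out: Moves the arm, as the interface text tells. Its arguments: {"type":"object","properties":{"rows":{"type":"array","items":{"type":"array","items":{"type":"number"}}},"force":{"type":"number"}},"required":["rows"]}

```bash
ls; mkdir -p pics; python3 - <<'E'
from bench import *
import cv2,numpy as np
for c in("scene","top"):
    cv2.imwrite(f"pics/{c}0.png",camera(c)); i=camera_info(c); print(c,i["fx"],i["cx"],i["cy"],np.round(i["extrinsics"],4).tolist())
s=read_state();print(s)
E
```

```text
pics
scene 491.868684136037 248.3920832294971 185.55370456859532 [[0.8687, 0.267, -0.4172, 1.0314], [0.495, -0.5, 0.7106, -0.8553], [-0.0189, -0.8238, -0.5665, 0.7214], [0.0, 0.0, 0.0, 1.0]]
top 477.3142864286832 260.41654954070276 181.17376112429093 [[0.0064, -0.982, 0.1886, 0.2862], [-0.9999, -0.0079, -0.0074, 0.0053], [0.0088, -0.1885, -0.982, 1.2066], [0.0, 0.0, 0.0, 1.0]]
{'time': 0.1, 'joint_positions': array([ 1.16437889,  0.3327783 , -0.06472511,  1.46086875,  0.0215938 ,
        1.34990911, -0.08848439]), 'joint_vel': array([ 8.16275653e-04, -1.97648443e-03, -9.59242468e-04, -2.14012388e-03,
       -1.64998883e-03, -5.35408216e-05,  1.28357961e-03]), 'joint_torque': array([ 2.04542535e-03, -6.24545646e+01,  2.47678848e-02, -3.90716743e+01,
       -6.15623756e-02,  3.67683009e-02,  5.05296669e-05]), 'ee_pos': array([ 0.23392541, -0.57920777,  0.23584707]), 'eef_rot': array([ 8.29010128e-01, -5.59233230e-01, -5.37846321e-04, -3.35883126e-04]), 'ft_force': array([-0.73657197,  0.37171055, -0.04305329]), 'torque': array([-0.00073992,  0.01166322,  0.02368271]), 'width': 0.0870270496946195}
```

View pics/scene0.png

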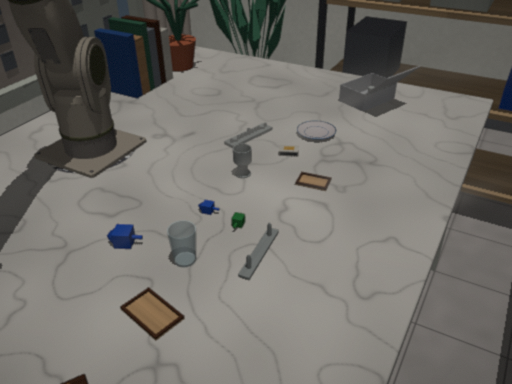

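View pics/top0.png

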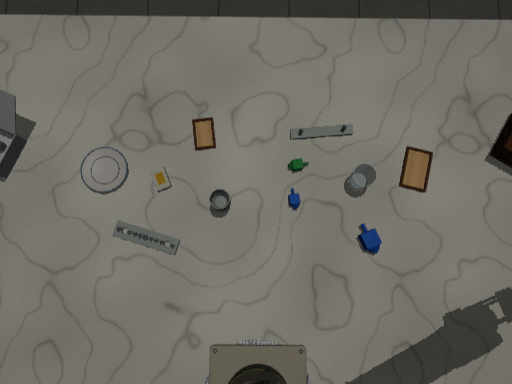

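```bash
cat > h.py <<'E'
from bench import *
import cv2,numpy as np
from scipy.spatial.transform import Rotation as R
def w(px,z,c="top"):
    i=camera_info(c);E=i["extrinsics"]
    d=E[:3,:3]@np.array([(px[0]-i["cx"])/i["fx"],(px[1]-i["cy"])/i["fy"],1]);o=E[:3,3]
    return o+d*(z-o[2])/d[2]
def p(P,c="top"):
    i=camera_info(c);E=np.array(i["extrinsics"]);q=E[:3,:3].T@(np.array(P)-E[:3,3])
    return np.array([i["fx"]*q[0]/q[2]+i["cx"],i["fy"]*q[1]/q[2]+i["cy"]])
E
python3 - <<'E'
from h import *
H=dict(candle_bar=0,foot=0,dreidel_large=.02,dreidel_small=.013,tray_large=0,tray_small=0,cup=0,saucer=0,tumbler=0,matchbox=0)
for c in("top","scene"):
    camera(c)
    for n,z in H.items():
        for d in pinpoint(n,c)[:3]: print(c,n,round(d["conf"],2),np.round(d["xy"],1),np.round(w(d["xy"],z,c),4)[:2])
E
```

```text
top candle_bar 0.91 [145. 236.] [0.3752 0.2854]
top candle_bar 0.42 [319.2 131.3] [ 0.6527 -0.1576]
top foot 0.72 [319.3 133.5] [ 0.6467 -0.1577]
top dreidel_large 0.8 [370.8 238.7] [ 0.371  -0.2783]
top dreidel_large 0.67 [105.2 168.9] [0.5426 0.3903]
top dreidel_small 0.7 [294.9 196.8] [ 0.4758 -0.0913]
top dreidel_small 0.61 [298.5 166.5] [ 0.5545 -0.1011]
top tray_large 0.67 [412.5 166.9] [ 0.5588 -0.3985]
top tray_small 0.57 [202.8 138.9] [0.6293 0.1476]
top tray_small 0.32 [106.2 169.1] [0.5464 0.3941]
top cup 0.95 [220.2 201.8] [0.4635 0.0984]
top saucer 0.86 [103.7 171.4] [0.5403 0.4002]
top tumbler 0.95 [357.7 179. ] [ 0.5256 -0.2549]
top matchbox 0.66 [161.2 177.3] [0.526  0.2516]
scene candle_bar 0.73 [246.5 136. ] [0.3637 0.2773]
scene foot 0.64 [260.1 255.7] [ 0.6536 -0.1691]
scene dreidel_large 0.98 [128.7 237.3] [ 0.382 -0.274]
scene dreidel_small 0.48 [209. 209.] [ 0.4757 -0.0967]
scene dreidel_small 0.48 [239.4 220. ] [ 0.5609 -0.0985]
scene tray_large 0.81 [153.5 310.4] [ 0.5483 -0.3991]
scene tray_small 0.82 [315.7 180.4] [0.6438 0.1532]
scene cup 0.82 [241.7 175.8] [0.4617 0.081 ]
scene saucer 0.65 [315.1 131.9] [0.5369 0.3976]
scene matchbox 0.79 [286.2 153.8] [0.5162 0.239 ]
scene matchbox 0.31 [313.8 180.6] [0.6398 0.15  ]
```

The scene shows the bar at top(145,237), the foot at (321,132), the trays at (416,169) and (204,134), and the cup at (220,200). The blue dreidels are at (370,238) and (294,199), with a green look-alike at (298,165). Next I'll zoom in to get precise poses.

```bash
python3 - <<'E'
from h import *
a=np.mean([camera("top").astype(float) for _ in range(4)],0).astype(np.uint8)
np.save("top.npy",a)
def crop(c,r,s,n): 
    x,y=c; h=n//2
    k=cv2.resize(a[y-r:y+r,x-h:x+h],None,fx=s,fy=s,interpolation=cv2.INTER_CUBIC); return cv2.convertScaleAbs(k,alpha=1.4)
m=np.vstack([crop((146,237),27,10,80),crop((321,132),27-24+0+3+7,10,80)][:2])
print(m.shape);cv2.imwrite("pics/c1.png",m[:600])
for n in("candle_bar","foot","dreidel_large","dreidel_small","tray_large","tray_small","cup","saucer"):
    for d in silhouettes(n,"top")[:2]:
        k=d["mask"].astype(np.uint8)
        if k.sum()<5: continue
        cs=max(cv2.findContours(k,0,1)[0],key=cv2.contourArea)
        print(n,round(d["conf"],2),k.sum(),np.round(d["box"],1),[np.round(v,1) for v in cv2.minAreaRect(cs)])
        np.save(f"m_{n}_{int(d['conf']*100)}.npy",k)
E
```

```text
(800, 800, 3)
candle_bar 0.6 975 [146.1 239.1  67.3  33.9] [array([145.8, 237.2]), array([65.7, 16.2]), np.float64(17.4)]
candle_bar 0.33 601 [363.5 176.   27.2  25.8] [array([362.9, 177.6]), array([25.1, 29.9]), np.float64(29.7)]
foot 0.83 652 [321.2 131.4  66.8  13.3] [array([321.1, 131.3]), array([11.2, 62.5]), np.float64(85.4)]
dreidel_large 0.98 409 [371.8 241.   19.5  32.7] [array([369.7, 239.5]), array([22.5, 24.4]), np.float64(15.3)]
dreidel_small 0.54 119 [295.8 196.2   7.6  19.6] [array([293.5, 198.5]), array([15.,  9.]), np.float64(90.0)]
dreidel_small 0.51 167 [296.3 164.9  19.2  12.1] [array([297. , 164.5]), array([11., 18.]), np.float64(90.0)]
tray_large 0.81 1082 [416.3 170.5  37.2  46.2] [array([415.7, 169.3]), array([27.5, 40.8]), np.float64(11.3)]
tray_small 0.69 651 [204.4 136.6  26.2  31.6] [array([203.5, 133.5]), array([32. , 21.5]), np.float64(84.8)]
cup 0.68 406 [218.6 201.2  21.5  26.7] [array([219., 200.]), array([22., 22.]), np.float64(90.0)]
saucer 0.94 1627 [102.5 170.4  45.1  47.8] [array([103.4, 169.7]), array([43.4, 45.6]), np.float64(26.6)]
saucer 0.51 361 [160.4 177.9  16.5  28.2] [array([160.2, 178.8]), array([23.7, 15.8]), np.float64(71.6)]
```

```bash
ls *.npy pics
```

```text
m_candle_bar_33.npy
m_candle_bar_60.npy
m_cup_68.npy
m_dreidel_large_98.npy
m_dreidel_small_51.npy
m_dreidel_small_54.npy
m_foot_83.npy
m_saucer_51.npy
m_saucer_94.npy
m_tray_large_81.npy
m_tray_small_69.npy
top.npy

pics:
c1.png
scene0.png
top0.png
```

View pics/c1.png

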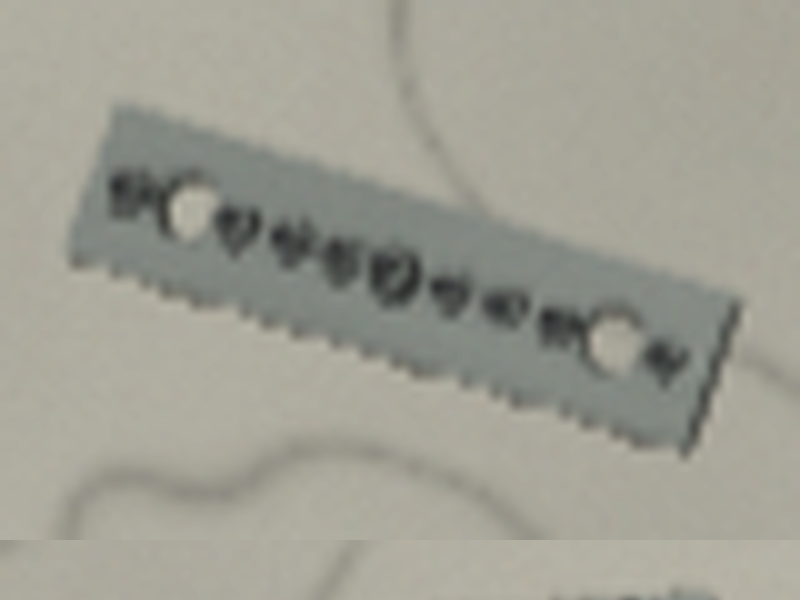

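```bash
cat > fit.py <<'E'
from h import *
from scipy.optimize import minimize
def box(x0,x1,y0,y1,z0,z1): return np.array([[x,y,z] for x in(x0,x1) for y in(y0,y1) for z in(z0,z1)])
def cyl(r,z0,z1,cx=0,cy=0,ax=2):
    t=np.linspace(0,2*np.pi,24,endpoint=False);c,s=r*np.cos(t),r*np.sin(t)
    P=[np.c_[c+cx,s+cy,np.full(24,z)] for z in(z0,z1)];P=np.vstack(P)
    return P if ax==2 else P[:,[2,0,1]]
pin=lambda y:cyl(.005,.01,.040,0,y)
def dre(L,b,pt,st,d): # z relative to axis
    h=L/2
    return [box(-h+st,h-pt,-b/2,b/2,-b/2,b/2),np.vstack([box(h-pt-.001,h-pt,-b/2,b/2,-b/2,b/2),[[h,0,0]]]),cyl(d/2,-h,-h+st,ax=0)]
M=dict(candle_bar=[box(-.02,.02,-.082,.082,0,.01)],foot=[box(-.013,.013,-.082,.082,0,.01),pin(.056),pin(-.056)],
 tray_large=[box(-.054,.054,-.034,.034,0,.009)],tray_small=[box(-.041,.041,-.027,.027,0,.009)],
 dreidel_large=dre(.08,.04,.018,.022,.01),dreidel_small=dre(.054,.026,.012,.016,.007),
 cup=[cyl(.025,.042,.08),cyl(.022,0,.003),cyl(.004,0,.05)],saucer=[np.vstack([cyl(.06,.012,.013),cyl(.035,0,.001)])],)
Z0=dict(dreidel_large=.02,dreidel_small=.013)
S=8
def soft(a,n):
    b,g,r=[a[...,i].astype(float) for i in range(3)]
    v=b-r if n in("candle_bar","foot") else b-(r+g)/2 if "dreidel" in n else (r-b if "tray" in n else -(r+g+b)/3)
    return v
def render(n,q,cam,off,shape):
    Rz=R.from_euler("z",q[2]).as_matrix();m=np.zeros(shape,np.uint8)
    for part in M[n]:
        P=part@Rz.T+[q[0],q[1],q[3] if len(q)>3 else Z0.get(n,0)]
        u=np.array([p(x,cam) for x in P]);u=((u+.5-off)*S-.5)
        cv2.fillConvexPoly(m,cv2.convexHull(np.round(u*16).astype(np.int32)),255,cv2.LINE_AA,4)
    return m/255.
def fit(n,img,cam,q0,r=40,v=None):
    c=p([q0[0],q0[1],0.01],cam).round().astype(int);off=np.maximum(c-r,0)
    v=soft(img,n) if v is None else v
    v=v[off[1]:c[1]+r,off[0]:c[0]+r]
    v=cv2.resize(v,None,fx=S,fy=S,interpolation=cv2.INTER_CUBIC)
    m=render(n,q0,cam,off,v.shape)>.5
    near=cv2.dilate(m.astype(np.uint8),np.ones((10*S,10*S)))>0
    def cost(q):
        k=cv2.GaussianBlur(render(n,[*q,*q0[3:]],cam,off,v.shape),(0,0),.5*S)[near]
        A=np.c_[k,np.ones(k.size)];y=v[near];x,res,_,_=np.linalg.lstsq(A,y,rcond=None)
        return 1-np.corrcoef(k,y)[0,1]**2
    q0=list(q0)
    s=np.array([q0[:3]]+[np.add(q0[:3],d) for d in([.006,0,0],[0,.006,0],[0,0,.08])])
    o=minimize(cost,q0[:3],method="Nelder-Mead",options=dict(initial_simplex=s,xatol=1e-4,fatol=1e-6,maxiter=120))
    return o.x,o.fun
E
cat > run1.py <<'E'
from fit import *
import sys
T=np.load("top.npy");SC=np.mean([camera("scene").astype(float) for _ in range(4)],0).astype(np.uint8)
I=dict(candle_bar=(.37,.282,-.3),foot=(.65,-.16,.06),tray_large=(.555,-.4,-.2),tray_small=(.635,.148,.09),
 dreidel_large=(.376,-.278,np.radians(-155)),dreidel_small=(.473,-.092,np.radians(175)),cup=(.463,.09,0),saucer=(.54,.4,0))
for n,q in I.items():
    for c,im in(("top",T),("scene",SC)):
        x,f=fit(n,im,c,q); print(n,c,np.round(x,4),round(np.degrees(x[2]),1),round(f,3))
E
python3 run1.py
```

```text
candle_bar top [ 0.3721  0.2818 -0.2935] -16.8 0.098
candle_bar scene [ 0.371   0.2771 -0.2438] -14.0 0.381Traceback (most recent call last):
  File "run1.py", line 8, in <module>
    x,f=fit(n,im,c,q); print(n,c,np.round(x,4),round(np.degrees(x[2]),1),round(f,3))
        ~~~^^^^^^^^^^
  File "fit.py", line 42, in fit
    o=minimize(cost,q0[:3],method="Nelder-Mead",options=dict(initial_simplex=s,xatol=1e-4,fatol=1e-6,maxiter=120))
    res = _minimize_neldermead(fun, x0, args, callback, bounds=bounds,
                               **options)
    fxr = func(xr)
    fx = function(np.copy(x), *(wrapper_args + args))
  File "fit.py", line 37, in cost
    k=cv2.GaussianBlur(render(n,[*q,*q0[3:]],cam,off,v.shape),(0,0),.5*S)[near]
                       ~~~~~~^^^^^^^^^^^^^^^^^^^^^^^^^^^^^^^^
  File "fit.py", line 26, in render
    u=np.array([p(x,cam) for x in P]);u=((u+.5-off)*S-.5)
                ~^^^^^^^
  File "h.py", line 9, in p
    i=camera_info(c);E=np.array(i["extrinsics"]);q=E[:3,:3].T@(np.array(P)-E[:3,3])
ValueError: time passes only in moves, steps and waits
```

```bash
python3 - <<'E'
s=open("h.py").read()
s=s.replace("def w(","from functools import lru_cache\n_ci=camera_info\n@lru_cache\ndef camera_info(c): return _ci(c)\ndef w(",1)
open("h.py","w").write(s)
E
time python3 run1.py
```

```text
candle_bar top [ 0.3721  0.2818 -0.2935] -16.8 0.098
candle_bar scene [ 0.3713  0.2772 -0.2457] -14.1 0.381
foot top [ 0.6504 -0.1612  0.0943] 5.4 0.036
foot scene [ 0.6479 -0.1633  0.1002] 5.7 0.071
tray_large top [ 0.5539 -0.406  -0.2456] -14.1 0.259
tray_large scene [ 0.5505 -0.4061 -0.2477] -14.2 0.322
tray_small top [0.6442 0.1459 0.1334] 7.6 0.238
tray_small scene [0.6395 0.1418 0.1806] 10.3 0.447
dreidel_large top [ 0.3727 -0.2733 -2.7158] -155.6 0.114
dreidel_large scene [ 0.3687 -0.2752 -2.7369] -156.8 0.206
dreidel_small top [ 0.4718 -0.0883  3.3239] 190.4 0.065
dreidel_small scene [ 0.4686 -0.0899  3.2883] 188.4 0.153
cup top [0.4562 0.0953 0.0039] 0.2 0.488
cup scene [0.4554 0.0938 0.0988] 5.7 0.264
saucer top [ 0.5465  0.4333 -0.1137] -6.5 0.944
saucer scene [0.5136 0.4159 0.0983] 5.6 0.854
real	0m53.676s
user	0m48.126s
sys	0m0.306s
```

```bash
cat > run2.py <<'E'
from fit import *
T=np.load("top.npy")
for n,q in dict(saucer=(.542,.402,0),cup=(.456,.095,0)).items():
  for c in("top","scene"):
    im=T if c=="top" else np.mean([camera("scene").astype(float) for _ in range(4)],0).astype(np.uint8)
    for rad,z in ((.0595,.0128),(.035,.005)) if n=="saucer" else ((.0245,.08),):
        g=cv2.GaussianBlur(255-im.min(2).astype(np.float32) if n=="cup" else im[...,0].astype(np.float32)-im[...,2],(0,0),.7)
        t=np.linspace(0,2*np.pi,120)
        def sc(x,y):
            u=np.array([p((x+rad*np.cos(a),y+rad*np.sin(a),z),c) for a in t]).astype(np.float32)
            return cv2.remap(g,u[:,:1],u[:,1:],cv2.INTER_LINEAR).mean()
        b=max((sc(q[0]+dx,q[1]+dy),q[0]+dx,q[1]+dy) for dx in np.arange(-.012,.0121,.001) for dy in np.arange(-.012,.0121,.001))
        print(n,c,rad,np.round(b,4))
sub=lambda x,y,r:cv2.resize(T[y-r:y+r,x-r:x+r],(300,300),interpolation=cv2.INTER_CUBIC)
I=dict(dreidel_large=(.3727,-.2733,-2.716),dreidel_small=(.4718,-.0883,3.324),tray_large=(.5539,-.406,-.2456),tray_small=(.6442,.1459,.1334),cup=(.4562,.0953,0),foot=(.6504,-.1612,.0943))
rr=[]
for n,q in I.items():
    c=p([*q[:2],.01]).round().astype(int);r=36 if n=="foot" else 26
    off=c-r;k=cv2.resize(T[off[1]:c[1]+r,off[0]:c[0]+r],None,fx=8,fy=8,interpolation=cv2.INTER_CUBIC)
    m=(render(n,q,"top",off,k.shape[:2])>.5).astype(np.uint8)
    cv2.drawContours(k,cv2.findContours(m,0,1)[0],-1,(0,0,255),1);rr.append(cv2.resize(k,(260,260)))
cv2.imwrite("pics/ov.png",cv2.convertScaleAbs(np.vstack([np.hstack(rr[:3]),np.hstack(rr[3:])]),alpha=1.3))
E
python3 run2.py
```

```text
saucer top 0.0595 [5.2833 0.544  0.397 ]
saucer top 0.035 [1.1219 0.544  0.397 ]
saucer scene 0.0595 [1.1607 0.541  0.394 ]
saucer scene 0.035 [-0.5455  0.543   0.39  ]
cup top 0.0245 [2.026669e+02 4.530000e-01 9.400000e-02]
cup scene 0.0245 [1.734441e+02 4.630000e-01 8.300000e-02]
```

View pics/ov.png

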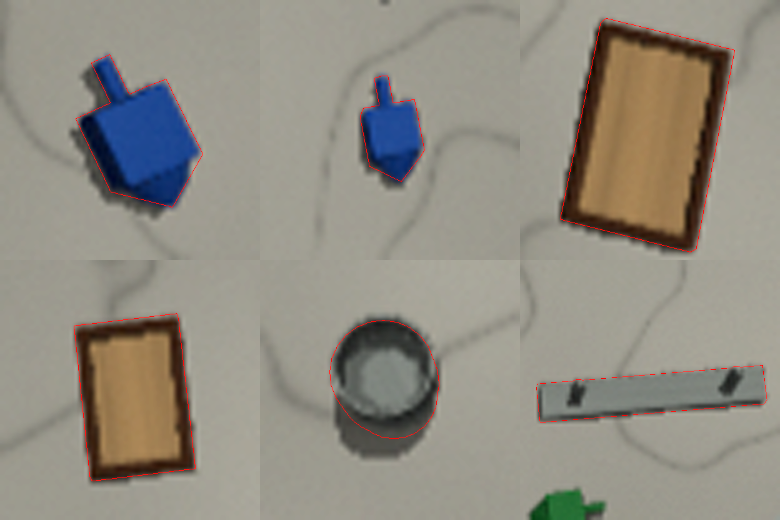

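The overlays fit the outlines closely, with the top camera reading about 2–3 mm from the scene camera. I'll use the mean of the two and check it against the held bar. Next I need a planner that prints the rows.

```bash
cat > plan.py <<'E'
from h import *
import json,sys
def yaw(s): x=R.from_quat(s["eef_rot"]).as_matrix()[:,0]; return np.degrees(np.arctan2(x[1],x[0]))
def plan(wps,step=.029,jaw=-1,turn=4.9):
    """wps: (x,y,z,yaw deg[,step]); prints rows in the tool's axes"""
    s=read_state();P=np.array(s["ee_pos"]);a=yaw(s);rows=[]
    print("at",np.round(P,4),round(a,2),"w",round(s["width"],4),"F",np.round(s["ft_force"],1),"t",round(s["time"],2),"tool z",np.round(R.from_quat(s["eef_rot"]).as_matrix()[:,2],3))
    for w_ in wps:
        T=np.array(w_[:3]);d=T-P;da=(w_[3]-a+180)%360-180;st=w_[4] if len(w_)>4 else step
        n=int(max(1,np.ceil(np.linalg.norm(d)/st-1e-3),np.ceil(abs(da)/turn-1e-3)))
        for i in range(n):
            f=np.radians(a+da*i/n);X=np.array([np.cos(f),np.sin(f),0]);Y=np.array([np.sin(f),-np.cos(f),0])
            v=d/n/.03;rows.append([jaw]+[round(float(k),2)+0. for k in(v@X,v@Y,-v[2],-da/n/5)])
        P=T;a=a+da
    print(len(rows));print(json.dumps(rows))
if __name__=="__main__":
    plan(json.loads(sys.argv[1]),jaw=float(sys.argv[2]) if len(sys.argv)>2 else -1)
E
python3 plan.py '[[0.47,-0.32,0.22,-40,0.04],[0.5,0.05,0.2,-20,0.04]]'
```

```text
at [ 0.2341 -0.5795  0.2366] -68.01 w 0.0871 F [ 0.1 -0.6  0.4] t 2.6 tool z [ 0. -0. -1.]
19
[[-1, -0.56, -1.17, 0.06, -0.62], [-1, -0.5, -1.2, 0.06, -0.62], [-1, -0.43, -1.22, 0.06, -0.62], [-1, -0.37, -1.25, 0.06, -0.62], [-1, -0.3, -1.26, 0.06, -0.62], [-1, -0.23, -1.28, 0.06, -0.62], [-1, -0.16, -1.29, 0.06, -0.62], [-1, -0.09, -1.3, 0.06, -0.62], [-1, -0.02, -1.3, 0.06, -0.62], [-1, -0.72, -1.01, 0.07, -0.4], [-1, -0.68, -1.03, 0.07, -0.4], [-1, -0.64, -1.06, 0.07, -0.4], [-1, -0.61, -1.08, 0.07, -0.4], [-1, -0.57, -1.1, 0.07, -0.4], [-1, -0.53, -1.12, 0.07, -0.4], [-1, -0.49, -1.14, 0.07, -0.4], [-1, -0.45, -1.15, 0.07, -0.4], [-1, -0.41, -1.17, 0.07, -0.4], [-1, -0.37, -1.18, 0.07, -0.4]]
```

Call:
carry_out(rows=[[-1, -0.6, -1, 0, -0.6], [-1, -0.5, -1, 0, -0.6], [-1, -0.5, -1, 0, -0.6], [-1, -0.4, -1, 0, -0.6], [-1, -0.3, -1, 0, -0.6], [-1, -0.3, -1, 0, -0.6], [-1, -0.2, -1, 0, -0.6], [-1, -0.2, -1, 0, -0.6], [-1, -0.1, -1, 0, -0.6], [-1, -0.6, -1, 0.1, -0.4], [-1, -0.6, -1, 0.1, -0.4], [-1, -0.6, -1, 0.1, -0.4], [-1, -0.6, -1, 0.1, -0.4], [-1, -0.5, -1, 0.1, -0.4], [-1, -0.5, -1, 0.1, -0.4], [-1, -0.5, -1, 0.1, -0.4], [-1, -0.5, -1, 0.1, -0.4], [-1, -0.4, -1, 0.1, -0.4], [-1, -0.4, -1, 0.1, -0.4]])

```text
time: 4.18
ee_pos: [0.4334, 0.0067, 0.2041]
eef_rot: [0.986, -0.169, 0.003, 0.004]
ft_force: [0.9, 0.3, -0.2]
width: 0.0874
```

```bash
python3 plan.py '[[0.46,0.12,0.16,-17,0.03],[0.371,0.281,0.12,-17,0.03]]'
```

```text
at [0.4334 0.0067 0.2041] -19.49 w 0.0874 F [ 0.9  0.3 -0.2] t 4.18 tool z [ 0.004 -0.009 -1.   ]
12
[[-1, -0.09, -0.77, 0.29, -0.1], [-1, -0.08, -0.77, 0.29, -0.1], [-1, -0.07, -0.77, 0.29, -0.1], [-1, -0.06, -0.77, 0.29, -0.1], [-1, -0.06, -0.77, 0.29, -0.1], [-1, -0.63, -0.61, 0.19, 0.0], [-1, -0.63, -0.61, 0.19, 0.0], [-1, -0.63, -0.61, 0.19, 0.0], [-1, -0.63, -0.61, 0.19, 0.0], [-1, -0.63, -0.61, 0.19, 0.0], [-1, -0.63, -0.61, 0.19, 0.0], [-1, -0.63, -0.61, 0.19, 0.0]]
```

Call:
carry_out(rows=[[-1, -0.1, -0.8, 0.25, -0.1], [-1, -0.1, -0.8, 0.25, -0.1], [-1, -0.1, -0.8, 0.25, -0.1], [-1, -0.05, -0.8, 0.25, -0.1], [-1, -0.05, -0.8, 0.25, -0.1], [-1, -0.6, -0.6, 0.2, 0], [-1, -0.6, -0.6, 0.2, 0], [-1, -0.6, -0.6, 0.2, 0], [-1, -0.6, -0.6, 0.2, 0], [-1, -0.6, -0.6, 0.2, 0], [-1, -0.6, -0.6, 0.2, 0], [-1, -0.6, -0.6, 0.2, 0], [-1, 0, 0, 0, 0]])

```text
time: 5.27
ee_pos: [0.3716, 0.3008, 0.1209]
eef_rot: [0.99, -0.142, 0.007, 0.002]
ft_force: [-0.5, 0.2, 0.1]
width: 0.087
```

```bash
python3 plan.py '[[0.371,0.2805,0.10,-16.8,0.03],[0.371,0.2805,0.017,-16.8,0.014]]'
```

```text
at [0.3716 0.3008 0.1209] -16.37 w 0.087 F [-0.5  0.2  0.1] t 5.27 tool z [ 0.013 -0.006 -1.   ]
7
[[-1, 0.17, 0.65, 0.7, 0.09], [-1, 0.0, 0.0, 0.46, 0.0], [-1, 0.0, 0.0, 0.46, 0.0], [-1, 0.0, 0.0, 0.46, 0.0], [-1, 0.0, 0.0, 0.46, 0.0], [-1, 0.0, 0.0, 0.46, 0.0], [-1, 0.0, 0.0, 0.46, 0.0]]
```

Call:
carry_out(rows=[[-1, 0.1, 0.3, 0.35, 0.05], [-1, 0.1, 0.35, 0.35, 0.05], [-1, 0, 0, 0.45, 0], [-1, 0, 0, 0.45, 0], [-1, 0, 0, 0.45, 0], [-1, 0, 0, 0.3, 0], [-1, 0, 0, 0.2, 0], [-1, 0, 0, 0, 0]])

```text
time: 5.93
ee_pos: [0.3737, 0.2806, 0.0428]
eef_rot: [0.989, -0.145, 0.009, 0.001]
ft_force: [0.6, -1.5, -0.7]
width: 0.0867
```

```bash
python3 plan.py '[[0.371,0.2805,0.0165,-16.8,0.014]]'
```

```text
at [0.3737 0.2806 0.0428] -16.65 w 0.0867 F [ 0.6 -1.5 -0.7] t 5.93 tool z [ 0.017 -0.005 -1.   ]
2
[[-1, -0.04, 0.01, 0.44, 0.01], [-1, -0.04, 0.01, 0.44, 0.01]]
```

Call:
carry_out(rows=[[-1, -0.05, 0, 0.3, 0], [-1, -0.05, 0, 0.3, 0], [-1, 0, 0, 0.2, 0], [-1, 0, 0, 0.05, 0], [-1, 0, 0, 0, 0]])

```text
time: 6.35
ee_pos: [0.3719, 0.282, 0.0159]
eef_rot: [0.989, -0.145, 0.009, 0.0]
ft_force: [-0.2, -0.6, 0.5]
width: 0.0872
```

```bash
python3 plan.py '[[0.371,0.2805,0.0165,-16.8,0.014]]'
```

```text
at [0.3719 0.282  0.0159] -16.66 w 0.0872 F [-0.2 -0.6  0.5] t 6.35 tool z [ 0.018 -0.004 -1.   ]
1
[[-1, -0.01, 0.06, -0.02, 0.03]]
```

Close the jaws on the bar, check, then lift.

Call:
carry_out(rows=[[1, 0, 0.05, 0, 0], [1, 0, 0, 0, 0], [1, 0, 0, 0, 0], [1, 0, 0, 0, 0], [1, 0, 0, 0, 0], [1, 0, 0, 0, 0], [1, 0, 0, 0, 0], [1, 0, 0, 0, 0], [1, 0, 0, -0.1, 0], [1, 0, 0, -0.2, 0], [1, 0, 0, -0.4, 0], [1, 0, 0, -0.6, 0], [1, 0, 0, -0.6, 0], [1, 0, 0, -0.6, 0], [1, 0, 0, -0.6, 0], [1, 0, 0, -0.6, 0], [1, 0, 0, -0.4, 0], [1, 0, 0, -0.2, 0], [1, 0, 0, 0, 0]], force=35)

```text
time: 7.93
ee_pos: [0.366, 0.2804, 0.1532]
eef_rot: [0.99, -0.143, 0.008, 0.002]
ft_force: [1.3, 0.2, -3.5]
width: 0.0394
```

```bash
python3 plan.py '[[0.5,0.1,0.13,0],[0.65,-0.162,0.13,5.5]]' 1
```

```text
at [0.366  0.2804 0.1532] -16.48 w 0.0394 F [ 1.3  0.2 -3.5] t 7.93 tool z [ 0.015 -0.006 -1.   ]
19
[[1.0, 0.75, 0.56, 0.1, -0.41], [1.0, 0.73, 0.59, 0.1, -0.41], [1.0, 0.71, 0.61, 0.1, -0.41], [1.0, 0.68, 0.64, 0.1, -0.41], [1.0, 0.66, 0.66, 0.1, -0.41], [1.0, 0.64, 0.69, 0.1, -0.41], [1.0, 0.61, 0.71, 0.1, -0.41], [1.0, 0.58, 0.73, 0.1, -0.41], [1.0, 0.45, 0.79, 0.0, -0.1], [1.0, 0.45, 0.8, 0.0, -0.1], [1.0, 0.44, 0.8, 0.0, -0.1], [1.0, 0.43, 0.81, 0.0, -0.1], [1.0, 0.43, 0.81, 0.0, -0.1], [1.0, 0.42, 0.81, 0.0, -0.1], [1.0, 0.41, 0.82, 0.0, -0.1], [1.0, 0.41, 0.82, 0.0, -0.1], [1.0, 0.4, 0.82, 0.0, -0.1], [1.0, 0.39, 0.83, 0.0, -0.1], [1.0, 0.38, 0.83, 0.0, -0.1]]
```

Call:
carry_out(rows=[[1, 0.4, 0.3, 0, -0.2], [1, 0.7, 0.6, 0, -0.4], [1, 0.7, 0.6, 0, -0.4], [1, 0.7, 0.65, 0, -0.4], [1, 0.65, 0.65, 0, -0.4], [1, 0.65, 0.7, 0, -0.4], [1, 0.6, 0.7, 0, -0.4], [1, 0.6, 0.75, 0, -0.4], [1, 0.45, 0.8, 0, -0.2], [1, 0.45, 0.8, 0, -0.2], [1, 0.45, 0.8, 0, -0.1], [1, 0.45, 0.8, 0, -0.1], [1, 0.45, 0.8, 0, -0.1], [1, 0.4, 0.8, 0, -0.1], [1, 0.4, 0.8, 0, -0.1], [1, 0.4, 0.8, 0, -0.1], [1, 0.4, 0.6, 0, 0], [1, 0.2, 0.4, 0, 0], [1, 0.1, 0.2, 0, 0], [1, 0, 0, 0, 0]])

```text
time: 9.6
ee_pos: [0.6252, -0.1343, 0.1364]
eef_rot: [0.999, 0.043, -0.006, 0.003]
ft_force: [-0.6, -0.1, -3.0]
width: 0.0394
```

```bash
python3 plan.py '[[0.65,-0.162,0.12,5.5,0.015]]' 1
```

```text
at [ 0.6252 -0.1343  0.1364] 4.92 w 0.0394 F [-0.6 -0.1 -3. ] t 9.6 tool z [-0.012 -0.007 -1.   ]
3
[[1.0, 0.25, 0.33, 0.18, -0.04], [1.0, 0.25, 0.33, 0.18, -0.04], [1.0, 0.25, 0.33, 0.18, -0.04]]
```

Call:
carry_out(rows=[[1, 0.2, 0.3, 0.2, 0], [1, 0.25, 0.3, 0.2, -0.1], [1, 0.2, 0.2, 0.2, 0], [1, 0.1, 0.1, 0.2, 0], [1, 0, 0, 0.2, 0], [1, 0, 0, 0.1, 0], [1, 0, 0, 0, 0], [1, 0, 0, 0, 0]])

```text
time: 10.27
ee_pos: [0.6501, -0.1568, 0.0966]
eef_rot: [0.999, 0.05, -0.008, 0.002]
ft_force: [-0.3, 0.5, -2.2]
width: 0.0395
```

```bash
cat > held.py <<'E'
from fit import *
from plan import yaw
s=read_state();P=s["ee_pos"];a=yaw(s);print(np.round(P,4),round(a,2),np.round(R.from_quat(s["eef_rot"]).as_matrix()[:,2],3))
for c in("top","scene"):
    im=np.mean([camera(c).astype(float) for _ in range(4)],0).astype(np.uint8)
    cv2.imwrite(f"pics/held_{c}.png",im)
    q=p(P,c).round().astype(int);k=im[q[1]-37:q[1]+37,q[0]-50:q[0]+50]
    cv2.imwrite(f"pics/hc_{c}.png",cv2.convertScaleAbs(cv2.resize(k,None,fx=8,fy=8,interpolation=cv2.INTER_CUBIC),alpha=1.4));print(c,"crop origin",q-[50,37])
E
python3 held.py
```

```text
[ 0.6501 -0.1568  0.0966] 5.78 [-0.016 -0.005 -1.   ]
top crop origin [274  84]
scene crop origin [211 180]
```

View pics/hc_scene.png

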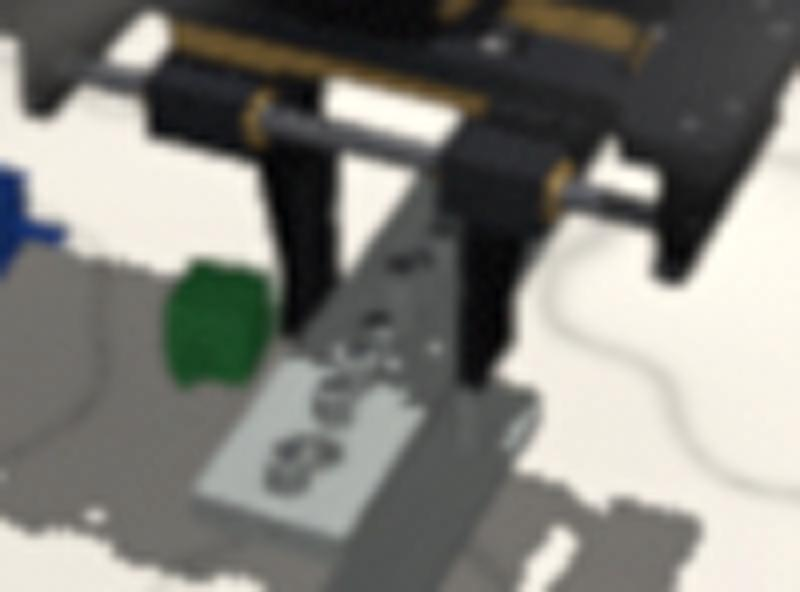

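View pics/hc_top.png

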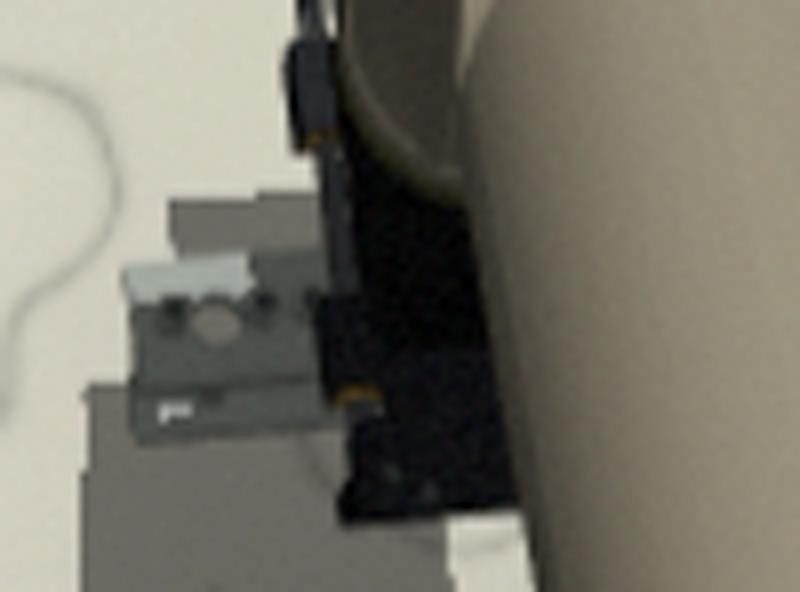

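```bash
python3 - <<'E'
from h import *
z=.0906;f=np.radians(5.78);X=np.array([np.cos(f),np.sin(f)]);Y=np.array([-np.sin(f),np.cos(f)])
T=np.array([.6501,-.1568])
for n,c,o,u in(("+y far","top",(274,84),(122,262)),("+y near","top",(274,84),(135,383)),("hole+","top",(274,84),(216,322)),("-y near","scene",(211,180),(195,490)),("-y far","scene",(211,180),(345,535))):
    P=w((np.array(u)+.5)/8-.5+o,z,c)[:2];d=P-T;print(n,np.round(P,4),"bar frame mm",np.round([d@X*1e3,d@Y*1e3],1))
E
```

```text
+y far [ 0.6626 -0.0716] bar frame mm [21.  83.5]
+y near [ 0.6242 -0.0753] bar frame mm [-17.6  83.7]
hole+ [ 0.6437 -0.1002] bar frame mm [-0.6 57. ]
-y near [ 0.6378 -0.2415] bar frame mm [-20.8 -83. ]
-y far [ 0.6779 -0.2384] bar frame mm [ 19.4 -84. ]
```

Call:
carry_out(rows=[[1, -0.05, 0.1, 0.1, 0], [1, 0, 0.1, 0.2, 0], [1, 0, 0, 0.2, 0], [1, 0, 0, 0.1, 0], [1, 0, 0, 0, 0], [1, 0, 0, 0, 0]])

```text
time: 11.17
ee_pos: [0.6488, -0.1649, 0.077]
eef_rot: [0.999, 0.05, -0.008, 0.002]
ft_force: [0.3, -0.1, -3.3]
width: 0.0391
```

```bash
python3 plan.py '[[0.6491,-0.1622,0.068,5.5,0.015]]' 1
```

```text
at [ 0.6488 -0.1649  0.077 ] 5.7 w 0.0391 F [ 0.3 -0.1 -3.3] t 11.17 tool z [-0.016 -0.005 -1.   ]
1
[[1.0, 0.02, -0.09, 0.3, 0.04]]
```

Call:
carry_out(rows=[[1, 0, -0.06, 0.1, 0], [1, 0, 0, 0.15, 0], [1, 0, 0, 0.1, 0], [1, 0, 0, 0, 0], [1, 0, 0, 0, 0]])

```text
time: 11.58
ee_pos: [0.6485, -0.1625, 0.0652]
eef_rot: [0.999, 0.05, -0.008, 0.002]
ft_force: [-0.4, 0.6, -3.0]
width: 0.0395
```

```bash
python3 plan.py '[[0.6491,-0.1622,0.05,5.5,0.015]]' 1; python3 held.py
```

```text
at [ 0.6485 -0.1625  0.0652] 5.73 w 0.0395 F [-0.4  0.6 -3. ] t 11.58 tool z [-0.016 -0.005 -1.   ]
2
[[1.0, 0.01, 0.0, 0.25, 0.02], [1.0, 0.01, 0.0, 0.25, 0.02]]
[ 0.6485 -0.1625  0.0652] 5.73 [-0.016 -0.005 -1.   ]
top crop origin [275  88]
scene crop origin [209 193]
```

View pics/hc_scene.png

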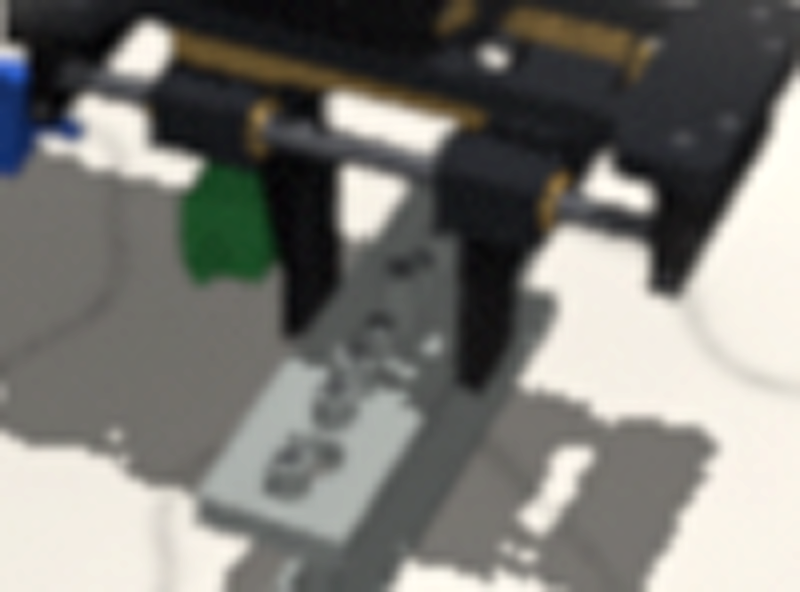

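View pics/hc_top.png

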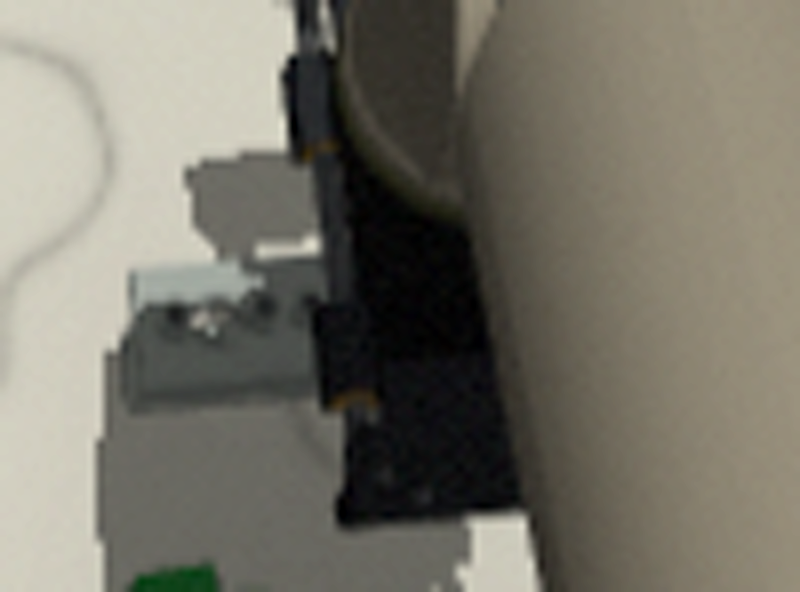

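Call:
carry_out(rows=[[1, 0, 0, 0.1, 0], [1, 0, 0, 0.1, 0], [1, 0, 0, 0.1, 0], [1, 0, 0, 0.1, 0], [1, 0, 0, 0, 0]])

```text
time: 12.4
ee_pos: [0.6484, -0.1628, 0.0523]
eef_rot: [0.999, 0.05, -0.008, 0.002]
ft_force: [-0.9, -0.6, -2.5]
width: 0.0392
```

```bash
python3 plan.py '[[0.6491,-0.1622,0.027,5.5,0.015]]' 1
```

```text
at [ 0.6484 -0.1628  0.0523] 5.71 w 0.0392 F [-0.9 -0.6 -2.5] t 12.4 tool z [-0.015 -0.005 -1.   ]
2
[[1.0, 0.01, -0.01, 0.42, 0.02], [1.0, 0.01, -0.01, 0.42, 0.02]]
```

Call:
carry_out(rows=[[1, 0, 0, 0.1, 0], [1, 0, 0, 0.15, 0], [1, 0, 0, 0.15, 0], [1, 0, 0, 0.1, 0], [1, 0, 0, 0, 0]])

```text
time: 12.82
ee_pos: [0.6479, -0.1629, 0.0352]
eef_rot: [0.999, 0.05, -0.008, 0.002]
ft_force: [-0.2, 0.1, -2.6]
width: 0.0395
```

```bash
python3 plan.py '[[0.6491,-0.1622,0.027,5.5,0.015]]' 1
```

```text
at [ 0.6479 -0.1629  0.0352] 5.71 w 0.0395 F [-0.2  0.1 -2.6] t 12.82 tool z [-0.016 -0.005 -1.   ]
1
[[1.0, 0.04, -0.02, 0.27, 0.04]]
```

Call:
carry_out(rows=[[1, 0, 0, 0.1, 0], [1, 0.02, 0, 0.08, 0], [1, 0, 0, 0.05, 0], [1, 0, 0, 0.05, 0], [1, 0, 0, 0, 0]])

```text
time: 13.23
ee_pos: [0.6488, -0.1628, 0.0284]
eef_rot: [0.999, 0.05, -0.008, 0.002]
ft_force: [0.1, 0.5, -2.5]
width: 0.0396
```

Call:
carry_out(rows=[[1, 0, 0, 0.05, 0], [1, 0, 0, 0.05, 0], [1, 0, 0, 0.05, 0], [1, 0, 0, 0, 0]])

```text
time: 13.57
ee_pos: [0.6493, -0.1629, 0.0283]
eef_rot: [0.999, 0.05, -0.007, 0.003]
ft_force: [-0.7, -0.0, -1.9]
width: 0.0396
```

Call:
carry_out(rows=[[1, 0, 0, 0.1, 0], [1, 0, 0, 0.1, 0], [1, 0, 0, 0, 0]])

```text
time: 13.82
ee_pos: [0.6497, -0.163, 0.0275]
eef_rot: [0.999, 0.049, -0.007, 0.004]
ft_force: [-0.2, -0.1, -3.4]
width: 0.0395
```

Call:
carry_out(rows=[[1, 0, 0, 0.1, 0], [1, 0, 0, 0.05, 0], [1, 0, 0, 0, 0], [0.2, 0, 0, 0, 0], [0.2, 0, 0, 0, 0], [0.2, 0, 0, 0, 0], [-0.2, 0, 0, 0, 0], [-0.2, 0, 0, 0, 0], [-0.2, 0, 0, 0, 0], [-0.2, 0, 0, 0, 0]])

```text
time: 14.65
ee_pos: [0.651, -0.1632, 0.0257]
eef_rot: [0.999, 0.049, -0.006, 0.005]
ft_force: [0.0, -0.5, 0.3]
width: 0.0512
```

Call:
carry_out(rows=[[-0.2, 0, 0, -0.1, 0], [-0.2, 0, 0, -0.3, 0], [-0.2, 0, 0, -0.6, 0], [-0.2, 0, 0, -0.8, 0], [-0.2, 0, 0, -0.8, 0], [-0.2, 0, 0, -0.8, 0], [-0.2, 0, 0, -0.6, 0], [-1, 0, 0, -0.3, 0], [-1, 0, 0, 0, 0]])

```text
time: 15.4
ee_pos: [0.6522, -0.1611, 0.1635]
eef_rot: [0.999, 0.05, -0.006, 0.004]
ft_force: [0.3, 0.0, 0.1]
width: 0.0589
```

```bash
python3 plan.py '[[0.45,-0.2,0.16,-55],[0.3715,-0.2755,0.12,-65.8]]'
```

```text
at [ 0.6522 -0.1611  0.1635] 5.69 w 0.0589 F [0.3 0.  0.1] t 15.4 tool z [-0.012 -0.01  -1.   ]
17
[[-1, -0.53, 0.05, 0.01, 0.93], [-1, -0.52, 0.09, 0.01, 0.93], [-1, -0.51, 0.13, 0.01, 0.93], [-1, -0.5, 0.17, 0.01, 0.93], [-1, -0.48, 0.21, 0.01, 0.93], [-1, -0.46, 0.25, 0.01, 0.93], [-1, -0.44, 0.29, 0.01, 0.93], [-1, -0.42, 0.32, 0.01, 0.93], [-1, -0.39, 0.36, 0.01, 0.93], [-1, -0.36, 0.39, 0.01, 0.93], [-1, -0.33, 0.42, 0.01, 0.93], [-1, -0.29, 0.44, 0.01, 0.93], [-1, -0.25, 0.46, 0.01, 0.93], [-1, 0.14, 0.9, 0.33, 0.54], [-1, 0.18, 0.89, 0.33, 0.54], [-1, 0.22, 0.88, 0.33, 0.54], [-1, 0.27, 0.87, 0.33, 0.54]]
```

Call:
carry_out(rows=[[-1, -0.5, 0.05, 0, 0.9], [-1, -0.5, 0.1, 0, 0.9], [-1, -0.5, 0.15, 0, 0.9], [-1, -0.5, 0.15, 0, 0.9], [-1, -0.5, 0.2, 0, 0.9], [-1, -0.45, 0.25, 0, 0.9], [-1, -0.45, 0.3, 0, 0.9], [-1, -0.4, 0.3, 0, 0.9], [-1, -0.4, 0.35, 0, 0.9], [-1, -0.35, 0.4, 0, 0.9], [-1, -0.35, 0.4, 0, 0.9], [-1, -0.3, 0.45, 0, 0.9], [-1, -0.25, 0.45, 0, 0.9], [-1, 0.15, 0.8, 0.2, 0.5], [-1, 0.2, 0.8, 0.2, 0.5], [-1, 0.2, 0.6, 0.2, 0.4], [-1, 0.2, 0.4, 0.1, 0.3], [-1, 0, 0, 0, 0], [-1, 0, 0, 0, 0]])

```text
time: 16.98
ee_pos: [0.3761, -0.2592, 0.1305]
eef_rot: [0.844, -0.536, -0.011, 0.007]
ft_force: [-0.3, 0.5, 0.6]
width: 0.0867
```

```bash
python3 plan.py '[[0.369,-0.275,0.1,-66,0.02],[0.369,-0.275,0.025,-66,0.012]]'; python3 - <<'E'
from fit import *
c="top"
T=np.mean([camera(c).astype(float) for _ in range(4)],0).astype(np.uint8)
S_=np.mean([camera("scene").astype(float) for _ in range(4)],0).astype(np.uint8)
for n,q in dict(candle_bar=(.65,-.161,.094,.010)).items():
    for c,im in(("top",T),("scene",S_)):print(fit(n,im,c,q))
def cr(im,c): 
    u=p((.65,-.16,.02),c).round().astype(int);return cv2.resize(im[u[1]-30:u[1]+30,u[0]-40:u[0]+40],(560,420)[::1],interpolation=cv2.INTER_CUBIC)
cv2.imwrite("pics/seat.png",cv2.convertScaleAbs(cv2.resize(np.hstack([cr(T,"top"),cr(S_,"scene")]),(800,300)),alpha=1.3))
E
```

```text
at [ 0.3761 -0.2592  0.1305] -64.77 w 0.0867 F [-0.3  0.5  0.6] t 16.98 tool z [-0.027 -0.    -1.   ]
9
[[-1, 0.19, 0.22, 0.51, 0.12], [-1, 0.19, 0.22, 0.51, 0.12], [-1, 0.0, 0.0, 0.36, 0.0], [-1, 0.0, 0.0, 0.36, 0.0], [-1, 0.0, 0.0, 0.36, 0.0], [-1, 0.0, 0.0, 0.36, 0.0], [-1, 0.0, 0.0, 0.36, 0.0], [-1, 0.0, 0.0, 0.36, 0.0], [-1, 0.0, 0.0, 0.36, 0.0]]
(array([ 0.65030705, -0.16159074,  0.1008958 ]), np.float64(0.0577512710403566))
(array([ 0.64970983, -0.16816527,  0.10427743]), np.float64(0.049868556787539764))
```

View pics/seat.png

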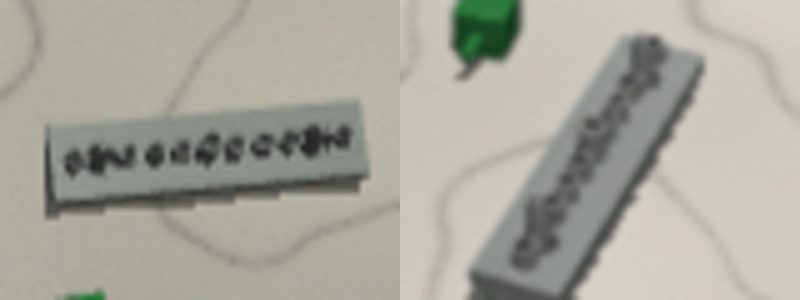

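Call:
carry_out(rows=[[-1, 0.15, 0.15, 0.4, 0.1], [-1, 0.15, 0.2, 0.4, 0.1], [-1, 0, 0, 0.35, 0], [-1, 0, 0, 0.35, 0], [-1, 0, 0, 0.35, 0], [-1, 0, 0, 0.3, 0], [-1, 0, 0, 0.2, 0], [-1, 0, 0, 0.1, 0], [-1, 0, 0, 0, 0]])

```text
time: 18.13
ee_pos: [0.3717, -0.2695, 0.0534]
eef_rot: [0.842, -0.54, -0.01, 0.007]
ft_force: [-0.8, 0.1, 0.2]
width: 0.087
```

```bash
python3 plan.py '[[0.369,-0.275,0.025,-66,0.012]]'
```

```text
at [ 0.3717 -0.2695  0.0534] -65.37 w 0.087 F [-0.8  0.1  0.2] t 18.13 tool z [-0.024 -0.001 -1.   ]
3
[[-1, 0.04, 0.05, 0.32, 0.04], [-1, 0.04, 0.05, 0.32, 0.04], [-1, 0.04, 0.05, 0.32, 0.04]]
```

Call:
carry_out(rows=[[-1, 0.1, 0.1, 0.2, 0], [-1, 0.05, 0.05, 0.3, 0.1], [-1, 0, 0, 0.3, 0], [-1, 0, 0, 0.15, 0], [-1, 0, 0, 0.05, 0], [-1, 0, 0, 0, 0]])

```text
time: 18.63
ee_pos: [0.369, -0.2766, 0.0208]
eef_rot: [0.839, -0.544, -0.009, 0.007]
ft_force: [-0.3, -0.1, -0.0]
width: 0.0867
```

Call:
carry_out(rows=[[-1, 0, 0, -0.12, 0], [1, 0, 0, 0, 0], [1, 0, 0, 0, 0], [1, 0, 0, 0, 0], [1, 0, 0, 0, 0], [1, 0, 0, 0, 0], [1, 0, 0, 0, 0], [1, 0, 0, 0, 0], [1, 0, 0, 0, 0]], force=12)

```text
time: 19.38
ee_pos: [0.3699, -0.2769, 0.0261]
eef_rot: [0.839, -0.544, -0.008, 0.007]
ft_force: [-0.4, 0.5, 1.0]
width: 0.0417
```

Call:
carry_out(rows=[[1, 0, 0, 0, 0], [1, 0, 0, 0, 0], [1, 0, 0, -0.1, 0], [1, 0, 0, -0.3, 0], [1, 0, 0, -0.5, 0], [1, 0, 0, -0.6, 0], [1, 0, 0, -0.6, 0], [1, 0, 0, -0.6, 0], [1, 0, 0, -0.5, 0], [1, 0, 0, -0.3, 0], [1, 0, 0, 0, 0], [1, 0, 0, 0, 0]])

```text
time: 20.38
ee_pos: [0.3719, -0.2755, 0.1399]
eef_rot: [0.839, -0.543, -0.008, 0.007]
ft_force: [-0.5, -0.1, -0.2]
width: 0.0401
```

```bash
python3 plan.py '[[0.5537,-0.4045,0.13,-104.2]]' 1
```

```text
at [ 0.3719 -0.2755  0.1399] -65.85 w 0.0401 F [-0.5 -0.1 -0.2] t 20.38 tool z [-0.021 -0.003 -1.   ]
8
[[1.0, 0.8, -0.47, 0.04, 0.96], [1.0, 0.76, -0.54, 0.04, 0.96], [1.0, 0.71, -0.6, 0.04, 0.96], [1.0, 0.66, -0.66, 0.04, 0.96], [1.0, 0.6, -0.71, 0.04, 0.96], [1.0, 0.54, -0.76, 0.04, 0.96], [1.0, 0.47, -0.8, 0.04, 0.96], [1.0, 0.41, -0.84, 0.04, 0.96]]
```

Call:
carry_out(rows=[[1, 0.4, -0.2, 0, 0.5], [1, 0.7, -0.4, 0, 0.9], [1, 0.7, -0.5, 0, 0.9], [1, 0.7, -0.6, 0, 0.9], [1, 0.65, -0.65, 0, 0.9], [1, 0.6, -0.7, 0, 0.9], [1, 0.55, -0.7, 0, 0.9], [1, 0.4, -0.6, 0, 0.7], [1, 0.2, -0.3, 0, 0.5], [1, 0.1, -0.2, 0, 0.3], [1, 0, 0, 0, 0], [1, 0, 0, 0, 0]])

```text
time: 21.38
ee_pos: [0.5387, -0.4103, 0.1181]
eef_rot: [-0.611, 0.791, 0.015, -0.014]
ft_force: [-0.7, 0.3, -0.3]
width: 0.0398
```

```bash
python3 plan.py '[[0.551,-0.4055,0.1,-104.2,0.015],[0.551,-0.4055,0.031,-104.2,0.012]]' 1
```

```text
at [ 0.5387 -0.4103  0.1181] -104.64 w 0.0398 F [-0.7  0.3 -0.3] t 21.38 tool z [-0.04   0.007 -0.999]
8
[[1.0, -0.13, -0.18, 0.3, -0.04], [1.0, -0.13, -0.18, 0.3, -0.04], [1.0, 0.0, 0.0, 0.38, 0.0], [1.0, 0.0, 0.0, 0.38, 0.0], [1.0, 0.0, 0.0, 0.38, 0.0], [1.0, 0.0, 0.0, 0.38, 0.0], [1.0, 0.0, 0.0, 0.38, 0.0], [1.0, 0.0, 0.0, 0.38, 0.0]]
```

Call:
carry_out(rows=[[1, -0.1, -0.15, 0.2, 0], [1, -0.12, -0.2, 0.3, 0], [1, -0.05, -0.05, 0.3, 0], [1, 0, 0, 0.3, 0], [1, 0, 0, 0.3, 0], [1, 0, 0, 0.2, 0], [1, 0, 0, 0.2, 0], [1, 0, 0, 0, 0], [1, 0, 0, 0, 0]])

```text
time: 22.13
ee_pos: [0.5483, -0.4017, 0.0548]
eef_rot: [-0.613, 0.79, 0.018, -0.014]
ft_force: [-0.2, 0.2, -0.1]
width: 0.04
```

```bash
python3 plan.py '[[0.551,-0.4055,0.032,-104.2,0.012]]' 1
```

```text
at [ 0.5483 -0.4017  0.0548] -104.38 w 0.04 F [-0.2  0.2 -0.1] t 22.13 tool z [-0.044  0.01  -0.999]
2
[[1.0, 0.05, -0.06, 0.38, -0.02], [1.0, 0.05, -0.06, 0.38, -0.02]]
```

Call:
carry_out(rows=[[1, 0.1, -0.1, 0.15, 0], [1, 0, -0.05, 0.2, 0], [1, 0, 0, 0.2, 0], [1, 0, 0, 0.1, 0], [1, 0, 0, 0, 0]])

```text
time: 22.55
ee_pos: [0.5518, -0.4071, 0.0345]
eef_rot: [-0.613, 0.79, 0.016, -0.014]
ft_force: [-0.4, 0.6, -0.7]
width: 0.0398
```

```bash
python3 plan.py '[[0.551,-0.4055,0.031,-104.2,0.012]]' 1
```

```text
at [ 0.5518 -0.4071  0.0345] -104.43 w 0.0398 F [-0.4  0.6 -0.7] t 22.55 tool z [-0.042  0.009 -0.999]
1
[[1.0, -0.05, 0.04, 0.12, -0.05]]
```

Call:
carry_out(rows=[[1, -0.02, 0, 0.1, 0], [1, 0, 0, 0.05, 0], [1, 0, 0, 0, 0], [0, 0, 0, 0, 0], [-0.3, 0, 0, 0, 0], [-0.3, 0, 0, 0, 0], [-0.3, 0, 0, 0, 0], [-0.3, 0, 0, 0, 0], [-0.3, 0, 0, -0.1, 0], [-0.3, 0, 0, -0.3, 0], [-0.3, 0, 0, -0.5, 0], [-0.3, 0, 0, -0.7, 0], [-0.3, 0, 0, -0.7, 0], [-0.3, 0, 0, -0.7, 0], [-0.3, 0, 0, -0.5, 0], [-0.3, 0, 0, -0.3, 0], [-1, 0, 0, 0, 0]])

```text
time: 23.97
ee_pos: [0.5572, -0.4072, 0.1543]
eef_rot: [-0.613, 0.79, 0.016, -0.014]
ft_force: [0.4, 0.1, 0.1]
width: 0.059
```

```bash
python3 plan.py '[[0.469,-0.089,0.13,-80.5,0.026]]'; python3 -c "
from h import *
for c in('top','scene'): cv2.imwrite(f'pics/l_{c}.png',camera(c))"
```

```text
at [ 0.5572 -0.4072  0.1543] -104.41 w 0.059 F [0.4 0.1 0.1] t 23.97 tool z [-0.041  0.008 -0.999]
13
[[-1, -0.73, 0.42, 0.06, -0.37], [-1, -0.75, 0.4, 0.06, -0.37], [-1, -0.76, 0.37, 0.06, -0.37], [-1, -0.77, 0.35, 0.06, -0.37], [-1, -0.78, 0.32, 0.06, -0.37], [-1, -0.79, 0.3, 0.06, -0.37], [-1, -0.8, 0.27, 0.06, -0.37], [-1, -0.81, 0.25, 0.06, -0.37], [-1, -0.82, 0.22, 0.06, -0.37], [-1, -0.82, 0.2, 0.06, -0.37], [-1, -0.83, 0.17, 0.06, -0.37], [-1, -0.83, 0.14, 0.06, -0.37], [-1, -0.84, 0.12, 0.06, -0.37]]
```

View pics/l_scene.png

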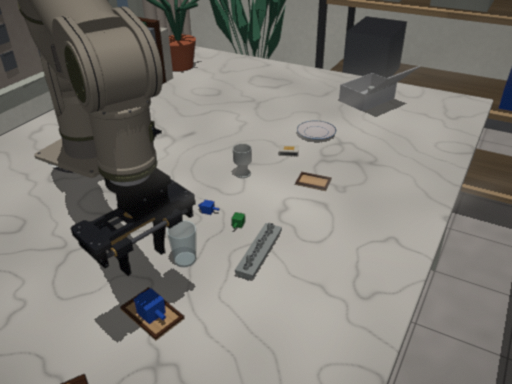

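Call:
carry_out(rows=[[-1, -0.3, 0.2, -0.3, -0.2], [-1, -0.7, 0.4, -0.3, -0.4], [-1, -0.75, 0.4, 0, -0.4], [-1, -0.75, 0.35, 0, -0.4], [-1, -0.75, 0.3, 0, -0.4], [-1, -0.8, 0.3, 0, -0.4], [-1, -0.8, 0.3, 0, -0.4], [-1, -0.8, 0.25, 0, -0.4], [-1, -0.8, 0.25, 0, -0.4], [-1, -0.8, 0.2, 0, -0.4], [-1, -0.8, 0.2, 0, -0.4], [-1, -0.6, 0.2, 0, -0.4], [-1, -0.4, 0.1, 0.2, -0.3], [-1, -0.2, 0, 0.2, 0], [-1, 0, 0, 0, 0], [-1, 0, 0, 0, 0]])

```text
time: 25.4
ee_pos: [0.4458, -0.1001, 0.1547]
eef_rot: [0.778, -0.627, -0.031, 0.016]
ft_force: [0.3, -0.7, 0.9]
width: 0.0869
```

```bash
python3 plan.py '[[0.468,-0.0895,0.1,-80.6,0.02],[0.468,-0.0895,0.022,-80.6,0.012]]'
```

```text
at [ 0.4458 -0.1001  0.1547] -77.8 w 0.0869 F [ 0.3 -0.7  0.9] t 25.4 tool z [-0.069  0.014 -0.998]
10
[[-1, -0.06, -0.27, 0.61, 0.19], [-1, -0.07, -0.26, 0.61, 0.19], [-1, -0.07, -0.26, 0.61, 0.19], [-1, 0.0, 0.0, 0.37, 0.0], [-1, 0.0, 0.0, 0.37, 0.0], [-1, 0.0, 0.0, 0.37, 0.0], [-1, 0.0, 0.0, 0.37, 0.0], [-1, 0.0, 0.0, 0.37, 0.0], [-1, 0.0, 0.0, 0.37, 0.0], [-1, 0.0, 0.0, 0.37, 0.0]]
```

The large dreidel is lying in its tray at (150,305), and the bar on its foot. The tool tilt drifts on fast moves, now about 4° radially, so I'll move slower from here and keep the jaw axis tangential.

Call:
carry_out(rows=[[-1, -0.05, -0.2, 0.2, 0.15], [-1, -0.05, -0.2, 0.3, 0.15], [-1, -0.05, -0.2, 0.3, 0.15], [-1, 0, -0.15, 0.3, 0.1], [-1, 0, 0, 0.3, 0], [-1, 0, 0, 0.3, 0], [-1, 0, 0, 0.3, 0], [-1, 0, 0, 0.2, 0], [-1, 0, 0, 0.2, 0], [-1, 0, 0, 0, 0], [-1, 0, 0, 0, 0]])

```text
time: 26.32
ee_pos: [0.4622, -0.0963, 0.0751]
eef_rot: [0.759, -0.65, -0.032, 0.018]
ft_force: [-0.3, -0.1, 0.1]
width: 0.0867
```

```bash
python3 plan.py '[[0.468,-0.0895,0.022,-80.6,0.012]]'
```

```text
at [ 0.4622 -0.0963  0.0751] -81.26 w 0.0867 F [-0.3 -0.1  0.1] t 26.32 tool z [-0.071  0.014 -0.997]
5
[[-1, -0.04, -0.05, 0.35, -0.03], [-1, -0.04, -0.05, 0.35, -0.03], [-1, -0.04, -0.05, 0.35, -0.03], [-1, -0.04, -0.05, 0.35, -0.03], [-1, -0.04, -0.05, 0.35, -0.03]]
```

```bash
python3 - <<'E'
s=open("plan.py").read()
s=s.replace("rows=[]","rows=[];R0=R.from_quat(s['eef_rot'])").replace("f=np.radians(a+da*i/n);X=np.array([np.cos(f),np.sin(f),0]);Y=np.array([np.sin(f),-np.cos(f),0])","X,Y,Z=(R.from_euler('z',np.radians(a-a0+da*i/n))*R0).as_matrix().T").replace("a=yaw(s)","a=a0=yaw(s)").replace("-v[2],","v@Z,")
open("plan.py","w").write(s)
E
python3 plan.py '[[0.468,-0.0895,0.0225,-80.6,0.012]]'
```

```text
at [ 0.4622 -0.0963  0.0751] -81.26 w 0.0867 F [-0.3 -0.1  0.1] t 26.32 tool z [-0.071  0.014 -0.997]
5
[[-1, -0.03, -0.07, 0.35, -0.03], [-1, -0.03, -0.07, 0.35, -0.03], [-1, -0.03, -0.07, 0.35, -0.03], [-1, -0.03, -0.07, 0.35, -0.03], [-1, -0.03, -0.07, 0.35, -0.03]]
```

Call:
carry_out(rows=[[-1, -0.04, -0.08, 0.2, 0], [-1, -0.04, -0.08, 0.3, 0], [-1, -0.03, -0.08, 0.3, 0], [-1, -0.03, -0.06, 0.3, 0], [-1, 0, -0.02, 0.2, 0], [-1, 0, 0, 0.1, 0], [-1, 0, 0, 0, 0], [-1, 0, 0, 0, 0]])

```text
time: 26.98
ee_pos: [0.4691, -0.0891, 0.0284]
eef_rot: [0.759, -0.65, -0.031, 0.018]
ft_force: [0.4, -0.7, 0.8]
width: 0.0873
```

```bash
python3 plan.py '[[0.468,-0.0895,0.0225,-80.6,0.012]]'
```

```text
at [ 0.4691 -0.0891  0.0284] -81.22 w 0.0873 F [ 0.4 -0.7  0.8] t 26.98 tool z [-0.071  0.014 -0.997]
1
[[-1, 0.01, 0.02, 0.2, -0.12]]
```

Call:
carry_out(rows=[[-1, 0, 0, 0.15, 0], [-1, 0, 0, 0.05, 0], [-1, 0, 0, 0, 0], [1, 0, 0, 0, 0], [1, 0, 0, 0, 0], [1, 0, 0, 0, 0], [1, 0, 0, 0, 0], [1, 0, 0, 0, 0], [1, 0, 0, 0, 0], [1, 0, 0, 0, 0], [1, 0, 0, 0, 0], [1, 0, 0, 0, 0], [1, 0, 0, 0, 0], [1, 0, 0, 0, 0]], force=12)

```text
time: 28.15
ee_pos: [0.4696, -0.0896, 0.0233]
eef_rot: [0.759, -0.65, -0.03, 0.017]
ft_force: [0.1, -1.6, 0.2]
width: 0.0258
```

Call:
carry_out(rows=[[1, 0, 0, -0.1, 0], [1, 0, 0, -0.3, 0], [1, 0, 0, -0.5, 0], [1, 0, 0, -0.6, 0], [1, 0, 0, -0.6, 0], [1, 0, 0, -0.5, 0], [1, 0, 0, -0.3, 0], [1, 0, 0, -0.1, 0], [1, 0, 0, 0, 0]])

```text
time: 28.9
ee_pos: [0.4758, -0.0902, 0.1208]
eef_rot: [0.759, -0.65, -0.03, 0.017]
ft_force: [0.4, -0.4, -0.0]
width: 0.0261
```

```bash
python3 plan.py '[[0.6405,0.144,0.11,-82,0.018]]' 1
```

```text
at [ 0.4758 -0.0902  0.1208] -81.2 w 0.0261 F [ 0.4 -0.4 -0. ] t 28.9 tool z [-0.068  0.013 -0.998]
16
[[1.0, -0.43, -0.41, 0.01, 0.01], [1.0, -0.43, -0.41, 0.01, 0.01], [1.0, -0.43, -0.41, 0.01, 0.01], [1.0, -0.43, -0.41, 0.01, 0.01], [1.0, -0.43, -0.41, 0.01, 0.01], [1.0, -0.43, -0.41, 0.01, 0.01], [1.0, -0.43, -0.41, 0.01, 0.01], [1.0, -0.43, -0.41, 0.01, 0.01], [1.0, -0.43, -0.41, 0.01, 0.01], [1.0, -0.43, -0.41, 0.01, 0.01], [1.0, -0.43, -0.41, 0.01, 0.01], [1.0, -0.43, -0.41, 0.01, 0.01], [1.0, -0.43, -0.41, 0.01, 0.01], [1.0, -0.43, -0.41, 0.01, 0.01], [1.0, -0.43, -0.41, 0.01, 0.01], [1.0, -0.43, -0.41, 0.01, 0.01]]
```

Call:
carry_out(rows=[[1, -0.2, -0.2, 0, 0], [1, -0.4, -0.4, 0, 0], [1, -0.4, -0.4, 0, 0], [1, -0.4, -0.4, 0, 0], [1, -0.4, -0.4, 0, 0], [1, -0.4, -0.4, 0, 0], [1, -0.4, -0.4, 0, 0], [1, -0.4, -0.4, 0, 0], [1, -0.4, -0.4, 0, 0], [1, -0.4, -0.4, 0, 0], [1, -0.4, -0.4, 0, 0], [1, -0.4, -0.4, 0, 0], [1, -0.4, -0.4, 0, 0], [1, -0.4, -0.4, 0, 0], [1, -0.4, -0.4, 0, 0], [1, -0.3, -0.3, 0, 0], [1, -0.1, -0.1, 0, 0], [1, 0, 0, 0, 0], [1, 0, 0, 0, 0]])

```text
time: 30.48
ee_pos: [0.6293, 0.1436, 0.0889]
eef_rot: [0.759, -0.649, -0.043, 0.025]
ft_force: [-0.8, -0.1, -0.3]
width: 0.0261
```

```bash
python3 plan.py '[[0.6405,0.144,0.06,-82,0.01],[0.6405,0.144,0.03,-82,0.01]]' 1
```

```text
at [0.6293 0.1436 0.0889] -81.18 w 0.0261 F [-0.8 -0.1 -0.3] t 30.48 tool z [-0.098  0.017 -0.995]
7
[[1.0, 0.02, -0.11, 0.23, 0.04], [1.0, 0.02, -0.11, 0.23, 0.04], [1.0, 0.02, -0.12, 0.23, 0.04], [1.0, 0.02, -0.12, 0.23, 0.04], [1.0, 0.01, -0.03, 0.33, 0.0], [1.0, 0.01, -0.03, 0.33, 0.0], [1.0, 0.01, -0.03, 0.33, 0.0]]
```

Call:
carry_out(rows=[[1, 0.02, -0.1, 0.15, 0.1], [1, 0.02, -0.12, 0.2, 0], [1, 0, -0.12, 0.25, 0], [1, 0, -0.1, 0.25, 0], [1, 0, -0.05, 0.25, 0], [1, 0, 0, 0.2, 0], [1, 0, 0, 0, 0], [1, 0, 0, 0, 0]])

```text
time: 31.15
ee_pos: [0.6398, 0.1408, 0.0424]
eef_rot: [0.754, -0.655, -0.043, 0.028]
ft_force: [-0.5, 0.7, -0.7]
width: 0.0261
```

```bash
python3 plan.py '[[0.6405,0.144,0.029,-82,0.01]]' 1
```

```text
at [0.6398 0.1408 0.0424] -81.99 w 0.0261 F [-0.5  0.7 -0.7] t 31.15 tool z [-0.101  0.014 -0.995]
2
[[1.0, -0.04, -0.04, 0.22, 0.0], [1.0, -0.04, -0.04, 0.22, 0.0]]
```

Call:
carry_out(rows=[[1, -0.06, -0.05, 0.15, 0], [1, -0.03, -0.03, 0.15, 0], [1, 0, 0, 0.1, 0], [1, 0, 0, 0, 0], [1, 0, 0, 0, 0]])

```text
time: 31.57
ee_pos: [0.6409, 0.1447, 0.0298]
eef_rot: [0.754, -0.655, -0.043, 0.027]
ft_force: [-0.3, -0.2, 0.2]
width: 0.0257
```

```bash
python3 plan.py '[[0.6405,0.144,0.0275,-82,0.01]]' 1
```

```text
at [0.6409 0.1447 0.0298] -81.97 w 0.0257 F [-0.3 -0.2  0.2] t 31.57 tool z [-0.1    0.015 -0.995]
1
[[1.0, 0.02, 0.01, 0.08, 0.01]]
```

Call:
carry_out(rows=[[1, 0, 0, 0.06, 0], [1, 0, 0, 0, 0], [0.4, 0, 0, 0, 0], [0, 0, 0, 0, 0], [0, 0, 0, 0, 0], [0, 0, 0, 0, 0], [0, 0, 0, -0.1, 0], [0, 0, 0, -0.3, 0], [0, 0, 0, -0.5, 0], [0, 0, 0, -0.7, 0], [0, 0, 0, -0.8, 0], [0, 0, 0, -0.8, 0], [0, 0, 0, -0.8, 0], [-1, 0, 0, -0.8, 0], [-1, 0, 0, -0.5, 0], [-1, 0, 0, -0.2, 0], [-1, 0, 0, 0, 0]])

```text
time: 32.98
ee_pos: [0.6579, 0.1424, 0.2074]
eef_rot: [0.755, -0.654, -0.042, 0.026]
ft_force: [0.0, -0.3, -1.0]
width: 0.0628
```

```bash
python3 plan.py '[[0.455,0.094,0.16,-80,0.025]]'
```

```text
at [0.6579 0.1424 0.2074] -81.92 w 0.0628 F [ 0.  -0.3 -1. ] t 32.98 tool z [-0.097  0.016 -0.995]
9
[[-1, 0.08, 0.75, 0.24, -0.04], [-1, 0.07, 0.75, 0.24, -0.04], [-1, 0.07, 0.75, 0.24, -0.04], [-1, 0.07, 0.75, 0.24, -0.04], [-1, 0.07, 0.75, 0.24, -0.04], [-1, 0.06, 0.75, 0.24, -0.04], [-1, 0.06, 0.75, 0.24, -0.04], [-1, 0.06, 0.75, 0.25, -0.04], [-1, 0.05, 0.75, 0.25, -0.04]]
```

Call:
carry_out(rows=[[-1, 0.05, 0.4, 0, 0], [-1, 0.05, 0.7, 0.1, -0.05], [-1, 0.05, 0.7, 0.1, -0.05], [-1, 0.05, 0.7, 0.1, -0.05], [-1, 0.05, 0.7, 0.1, -0.05], [-1, 0.05, 0.7, 0.1, -0.05], [-1, 0.05, 0.7, 0.1, -0.05], [-1, 0.05, 0.7, 0.1, -0.05], [-1, 0.05, 0.6, 0.1, 0], [-1, 0, 0.4, 0, 0], [-1, 0, 0.2, 0, 0], [-1, 0, 0, 0, 0], [-1, 0, 0, 0, 0]])

```text
time: 34.07
ee_pos: [0.4507, 0.0948, 0.1895]
eef_rot: [0.764, -0.642, -0.047, 0.031]
ft_force: [0.7, -0.4, 0.6]
width: 0.087
```

```bash
python3 plan.py '[[0.455,0.094,0.1,-79,0.02],[0.455,0.094,0.063,-79,0.01]]'; python3 -c "
from h import *
a=camera('scene');cv2.imwrite('pics/cup.png',a)
for n in ('cup',):
  for c in('scene','top'):
    camera(c)
    for d in silhouettes(n,c)[:1]:print(c,d['conf'],d['box'])
a=cv2.resize(a[60:270,80:360],None,fx=2.8,fy=2.8,interpolation=2);cv2.imwrite('pics/cup2.png',cv2.convertScaleAbs(a,alpha=1.3))"
```

```text
at [0.4507 0.0948 0.1895] -80.2 w 0.087 F [ 0.7 -0.4  0.6] t 34.07 tool z [-0.111  0.013 -0.994]
9
[[-1, 0.03, -0.09, 0.59, -0.05], [-1, 0.03, -0.09, 0.59, -0.05], [-1, 0.03, -0.09, 0.59, -0.05], [-1, 0.03, -0.09, 0.59, -0.05], [-1, 0.03, -0.09, 0.59, -0.05], [-1, 0.01, -0.03, 0.31, 0.0], [-1, 0.01, -0.03, 0.31, 0.0], [-1, 0.01, -0.03, 0.31, 0.0], [-1, 0.01, -0.03, 0.31, 0.0]]
scene 0.73 [241.3, 163.2, 19.6, 36.9]
```

View pics/cup2.png

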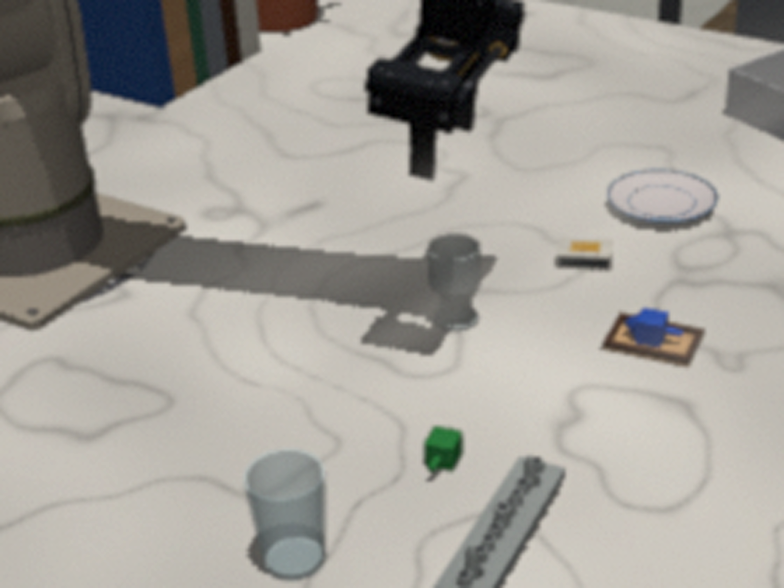

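Call:
carry_out(rows=[[-1, 0.02, -0.1, 0.3, 0], [-1, 0.02, -0.1, 0.5, -0.1], [-1, 0.02, -0.1, 0.5, -0.1], [-1, 0.02, -0.1, 0.5, 0], [-1, 0.02, -0.08, 0.5, 0], [-1, 0, -0.03, 0.3, 0], [-1, 0, 0, 0.2, 0], [-1, 0, 0, 0, 0], [-1, 0, 0, 0, 0]])

```text
time: 35.07
ee_pos: [0.4599, 0.0977, 0.0967]
eef_rot: [0.771, -0.635, -0.048, 0.029]
ft_force: [-0.2, -0.5, -0.2]
width: 0.0869
```

```bash
python3 plan.py '[[0.455,0.094,0.064,-79,0.01]]'
```

```text
at [0.4599 0.0977 0.0967] -79.09 w 0.0869 F [-0.2 -0.5 -0.2] t 35.07 tool z [-0.111  0.016 -0.994]
4
[[-1, 0.03, 0.02, 0.28, 0.0], [-1, 0.03, 0.02, 0.28, 0.0], [-1, 0.03, 0.02, 0.28, 0.0], [-1, 0.03, 0.02, 0.28, 0.0]]
```

Call:
carry_out(rows=[[-1, 0.05, 0.03, 0.15, 0], [-1, 0.05, 0.03, 0.25, 0], [-1, 0, 0, 0.25, 0], [-1, 0, 0, 0.2, 0], [-1, 0, 0, 0.1, 0], [-1, 0, 0, 0, 0], [-1, 0, 0, 0, 0]])

```text
time: 35.65
ee_pos: [0.4564, 0.0945, 0.0673]
eef_rot: [0.77, -0.635, -0.047, 0.028]
ft_force: [-0.1, 0.7, 0.5]
width: 0.0871
```

```bash
python3 plan.py '[[0.455,0.094,0.064,-79,0.01]]'
```

```text
at [0.4564 0.0945 0.0673] -79.11 w 0.0871 F [-0.1  0.7  0.5] t 35.65 tool z [-0.108  0.016 -0.994]
1
[[-1, 0.01, 0.04, 0.11, -0.02]]
```

Call:
carry_out(rows=[[-1, 0, 0.03, 0.08, 0], [-1, 0, 0, 0, 0], [1, 0, 0, 0, 0], [1, 0, 0, 0, 0], [1, 0, 0, 0, 0], [1, 0, 0, 0, 0], [1, 0, 0, 0, 0], [1, 0, 0, 0, 0], [1, 0, 0, 0, 0], [1, 0, 0, 0, 0], [1, 0, 0, 0, 0], [1, 0, 0, 0, 0]], force=20)

```text
time: 36.65
ee_pos: [0.4559, 0.0947, 0.0658]
eef_rot: [0.771, -0.635, -0.046, 0.027]
ft_force: [-0.2, 0.9, 0.3]
width: 0.0481
```

Call:
carry_out(rows=[[1, 0, 0, -0.1, 0], [1, 0, 0, -0.2, 0], [1, 0, 0, -0.3, 0], [1, 0, 0, -0.4, 0], [1, 0, 0, -0.4, 0], [1, 0, 0, -0.4, 0], [1, 0, 0, -0.3, 0], [1, 0, 0, -0.1, 0], [1, 0, 0, 0, 0], [1, 0, 0, 0, 0]])

```text
time: 37.48
ee_pos: [0.4635, 0.0936, 0.1386]
eef_rot: [0.771, -0.635, -0.046, 0.027]
ft_force: [-0.4, -0.3, -1.5]
width: 0.0481
```

```bash
python3 plan.py '[[0.54,0.394,0.15,-79,0.018]]' 1
```

```text
at [0.4635 0.0936 0.1386] -79.07 w 0.0481 F [-0.4 -0.3 -1.5] t 37.48 tool z [-0.105  0.017 -0.994]
18
[[1.0, -0.52, -0.24, -0.03, 0.0], [1.0, -0.52, -0.24, -0.03, 0.0], [1.0, -0.52, -0.24, -0.03, 0.0], [1.0, -0.52, -0.24, -0.03, 0.0], [1.0, -0.52, -0.24, -0.03, 0.0], [1.0, -0.52, -0.24, -0.03, 0.0], [1.0, -0.52, -0.24, -0.03, 0.0], [1.0, -0.52, -0.24, -0.03, 0.0], [1.0, -0.52, -0.24, -0.03, 0.0], [1.0, -0.52, -0.24, -0.03, 0.0], [1.0, -0.52, -0.24, -0.03, 0.0], [1.0, -0.52, -0.24, -0.03, 0.0], [1.0, -0.52, -0.24, -0.03, 0.0], [1.0, -0.52, -0.24, -0.03, 0.0], [1.0, -0.52, -0.24, -0.03, 0.0], [1.0, -0.52, -0.24, -0.03, 0.0], [1.0, -0.52, -0.24, -0.03, 0.0], [1.0, -0.52, -0.24, -0.03, 0.0]]
```

Call:
carry_out(rows=[[1, -0.2, -0.1, -0.05, 0], [1, -0.4, -0.2, -0.1, 0], [1, -0.5, -0.25, -0.1, 0], [1, -0.5, -0.25, -0.1, 0], [1, -0.5, -0.25, -0.1, 0], [1, -0.5, -0.25, -0.1, 0], [1, -0.5, -0.25, -0.1, 0], [1, -0.5, -0.25, -0.1, 0], [1, -0.5, -0.25, -0.1, 0], [1, -0.5, -0.25, -0.1, 0], [1, -0.5, -0.25, -0.1, 0], [1, -0.5, -0.25, -0.1, 0], [1, -0.5, -0.25, -0.1, 0], [1, -0.5, -0.25, -0.1, 0], [1, -0.5, -0.25, -0.1, 0], [1, -0.4, -0.25, 0, 0], [1, -0.3, -0.2, 0, 0], [1, -0.1, -0.1, 0, 0], [1, 0, 0, 0, 0], [1, 0, 0, 0, 0]])

```text
time: 39.15
ee_pos: [0.5388, 0.3679, 0.1633]
eef_rot: [0.77, -0.635, -0.054, 0.037]
ft_force: [-0.9, -0.4, -1.9]
width: 0.0482
```

```bash
python3 plan.py '[[0.5427,0.395,0.1,-79,0.01]]' 1
```

```text
at [0.5388 0.3679 0.1633] -79.14 w 0.0482 F [-0.9 -0.4 -1.9] t 39.15 tool z [-0.13   0.012 -0.991]
7
[[1.0, -0.11, -0.08, 0.3, 0.0], [1.0, -0.11, -0.08, 0.3, 0.0], [1.0, -0.11, -0.08, 0.3, 0.0], [1.0, -0.11, -0.08, 0.3, 0.0], [1.0, -0.11, -0.08, 0.3, 0.0], [1.0, -0.11, -0.08, 0.3, 0.0], [1.0, -0.11, -0.08, 0.3, 0.0]]
```

Call:
carry_out(rows=[[1, -0.1, -0.1, 0.2, 0], [1, -0.13, -0.1, 0.3, 0], [1, -0.13, -0.1, 0.3, 0], [1, -0.13, -0.1, 0.3, 0], [1, -0.13, -0.1, 0.3, 0], [1, -0.1, -0.05, 0.2, 0], [1, -0.05, 0, 0.1, 0], [1, 0, 0, 0, 0], [1, 0, 0, 0, 0]])

```text
time: 39.9
ee_pos: [0.5439, 0.3937, 0.1033]
eef_rot: [0.769, -0.636, -0.054, 0.039]
ft_force: [-0.5, -0.1, -1.1]
width: 0.0482
```

```bash
python3 plan.py '[[0.543,0.395,0.074,-79,0.01]]' 1; python3 - <<'E'
from h import *
for c in("scene","top"):
    a=camera(c);u=p((.543,.395,.05),c).round().astype(int)
    k=a[max(u[1]-40,0):u[1]+40,max(u[0]-50,0):u[0]+50];cv2.imwrite(f"pics/pl_{c}.png",cv2.convertScaleAbs(cv2.resize(k,(500,400),interpolation=2),alpha=1.3))
a=np.hstack([cv2.resize(cv2.imread(f"pics/pl_{c}.png"),(400,320)) for c in("scene","top")]);cv2.imwrite("pics/pl.png",a)
E
```

```text
at [0.5439 0.3937 0.1033] -79.3 w 0.0482 F [-0.5 -0.1 -1.1] t 39.9 tool z [-0.132  0.008 -0.991]
3
[[1.0, -0.01, -0.03, 0.32, -0.02], [1.0, -0.01, -0.03, 0.32, -0.02], [1.0, -0.01, -0.03, 0.32, -0.02]]
```

View pics/pl.png

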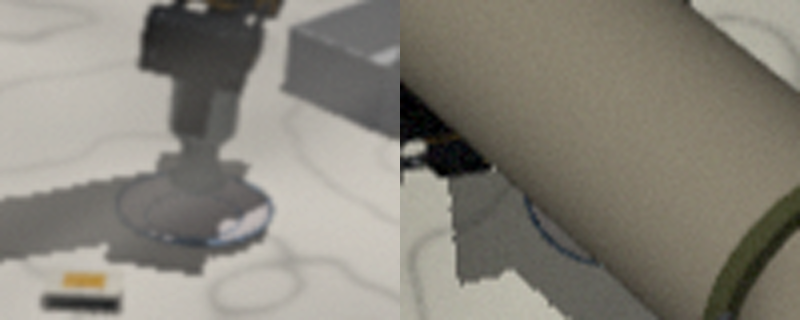

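Call:
carry_out(rows=[[1, -0.02, -0.03, 0.15, 0], [1, -0.02, -0.03, 0.25, 0], [1, 0, -0.02, 0.25, 0], [1, 0, 0, 0.15, 0], [1, 0, 0, 0.1, 0], [1, 0, 0, 0, 0], [1, 0, 0, 0, 0]])

```text
time: 40.58
ee_pos: [0.5434, 0.3952, 0.075]
eef_rot: [0.769, -0.636, -0.053, 0.038]
ft_force: [0.0, 0.3, 0.5]
width: 0.0477
```

```bash
python3 plan.py '[[0.543,0.395,0.072,-79,0.01]]' 1
```

```text
at [0.5434 0.3952 0.075 ] -79.36 w 0.0477 F [0.  0.3 0.5] t 40.58 tool z [-0.13   0.009 -0.991]
1
[[1.0, 0.01, 0.0, 0.1, -0.07]]
```

Call:
carry_out(rows=[[1, 0, 0, 0.06, 0], [1, 0, 0, 0.05, 0], [1, 0, 0, 0, 0], [1, 0, 0, 0, 0]])

```text
time: 40.92
ee_pos: [0.5431, 0.3953, 0.0718]
eef_rot: [0.769, -0.636, -0.053, 0.038]
ft_force: [-0.4, -0.0, -0.8]
width: 0.048
```

Next, a slow opening followed by a careful retreat along the tool axis.

Call:
carry_out(rows=[[1, 0, 0, 0.04, 0], [1, 0, 0, 0, 0], [0.1, 0, 0, 0, 0], [-0.1, 0, 0, 0, 0], [-0.1, 0, 0, 0, 0], [-0.3, 0, 0, 0, 0], [-0.5, 0, 0, 0, 0], [-0.8, 0, 0, 0, 0], [-0.8, 0, 0, 0, 0], [-0.8, 0, 0, 0, 0]])

```text
time: 41.75
ee_pos: [0.5435, 0.3959, 0.072]
eef_rot: [0.769, -0.636, -0.053, 0.037]
ft_force: [-0.5, -0.5, 0.3]
width: 0.0732
```

Call:
carry_out(rows=[[-1, 0, 0, -0.1, 0], [-1, 0, 0, -0.3, 0], [-1, 0, 0, -0.5, 0], [-1, 0, 0, -0.7, 0], [-1, 0, 0, -0.8, 0], [-1, 0, 0, -0.8, 0], [-1, 0, 0, -0.8, 0], [-1, 0.3, 0.3, -0.6, 0], [-1, 0.6, 0.4, -0.4, 0], [-1, 0.8, 0.4, 0, 0], [-1, 0.8, 0.4, 0, 0], [-1, 0.8, 0.4, 0, 0], [-1, 0.8, 0.3, 0, 0], [-1, 0.8, 0.3, 0, 0], [-1, 0.8, 0, 0, 0], [-1, 0.6, 0, 0, 0], [-1, 0.3, 0, 0, 0], [-1, 0, 0, 0, 0]])

```text
time: 43.25
ee_pos: [0.5249, 0.1795, 0.2441]
eef_rot: [0.77, -0.635, -0.051, 0.032]
ft_force: [0.7, -0.4, 0.3]
width: 0.0872
```

```bash
python3 - <<'E'
from fit import *
s=read_state();print(np.round(s["ee_pos"],3),s["time"])
T,S_=[np.mean([camera(c).astype(float) for _ in range(4)],0).astype(np.uint8) for c in("top","scene")]
cv2.imwrite("pics/fin_top.png",T);cv2.imwrite("pics/fin_scene.png",S_)
for n,q in dict(dreidel_large=(.552,-.406,2.9,.024),dreidel_small=(.6425,.1445,3.28,.017),candle_bar=(.65,-.161,.094,.01),cup=(.543,.395,0,.005)).items():
    for c,im in(("top",T),("scene",S_)):
        x,f=fit(n,im,c,q);print(n,c,np.round(x,4),round(f,3))
def cr(im,c,P,r):
    u=p(P,c).round().astype(int);u=np.maximum(u,[r*4//3,r]);return cv2.resize(im[u[1]-r:u[1]+r,u[0]-r*4//3:u[0]+r*4//3],(390,290),interpolation=2)
g=[cr(S_,"scene",(.543,.395,.04),36),cr(T,"top",(.543,.395,.02),36),cr(S_,"scene",(.55,-.406,.01),45),cr(S_,"scene",(.65,-.161,.02),45)]
cv2.imwrite("pics/fin.png",cv2.convertScaleAbs(np.vstack([np.hstack(g[:2]),np.hstack(g[2:])]),alpha=1.3))
E
```

```text
[0.525 0.179 0.244] 43.25
dreidel_large top [ 0.5547 -0.4077  2.9026] 0.155
dreidel_large scene [ 0.5512 -0.4072  2.8266] 0.177
dreidel_small top [0.6295 0.1565 3.3306] 0.785
dreidel_small scene [0.6386 0.145  3.2653] 0.238
candle_bar top [ 0.6503 -0.1616  0.1005] 0.055
candle_bar scene [ 0.6497 -0.168   0.1043] 0.052
cup top [0.5438 0.3943 0.0925] 0.468
cup scene [ 0.5433  0.3907 -0.0017] 0.395
```

View pics/fin.png

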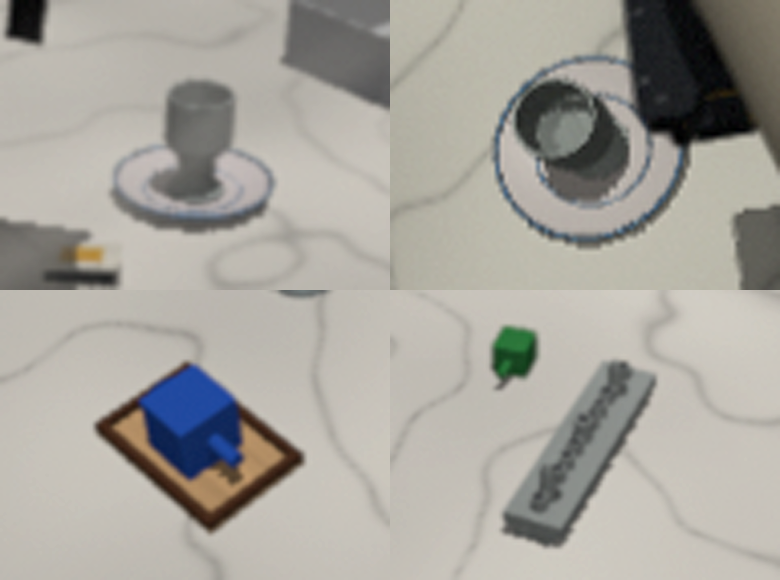

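View pics/fin_top.png

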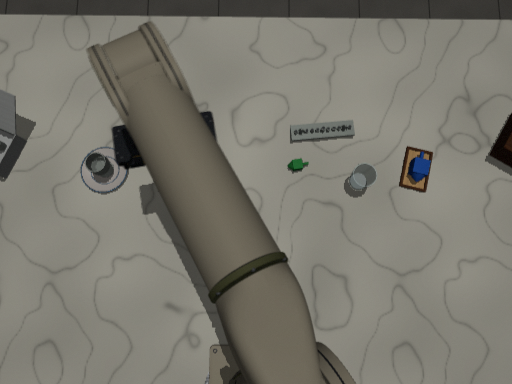

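```bash
python3 - <<'E'
import fit as F
from fit import *
S_=cv2.imread("pics/fin_scene.png");T=cv2.imread("pics/fin_top.png")
for z in(.006,.010,.014,.018,.024):
    h=z
    F.M["candle_bar"]=[box(-.02,.02,-.082,.082,0,.01),box(-.013,.013,-.082,.082,-h,-h+.01)]
    o=[]
    for c,im in(("top",T),("scene",S_)):
        x,f=fit("candle_bar",im,c,(.65,-.162,.097,z));o+=[np.round(x,4),round(f,4)]
    print(z,*o)
E
```

```text
0.006 [ 0.6515 -0.1624  0.1004] 0.0563 [ 0.6472 -0.1618  0.1029] 0.0288
0.01 [ 0.6503 -0.1619  0.1004] 0.0534 [ 0.6491 -0.1638  0.1017] 0.0336
0.014 [ 0.6491 -0.1615  0.1017] 0.0525 [ 0.6511 -0.1666  0.1023] 0.0635
0.018 [ 0.6478 -0.1609  0.1015] 0.0533 [ 0.6531 -0.1703  0.1018] 0.1046
0.024 [ 0.6459 -0.1603  0.1001] 0.0576 [ 0.6554 -0.1764  0.1052] 0.1896
```

```bash
python3 -c "
from bench import *
print(close_job(), read_state()['time'])"
```

```text
the job is handed in; nothing more can be done
the job is handed in; nothing more can be done
```

I did the job in the order asked and handed it in at about 43 s. Everything had been released and the gripper was clear of it all.

| Item | Last check |
|---|---|
| Candle bar | It matches the foot's position to about 1 mm in the top view. A model fit puts it at its seated height of about 10 mm, and the gripper let go about 10 mm higher than it picked the bar up. |
| Large dreidel | It lies flat and lengthwise in the large tray, within about 2 mm of centre. |
| Small dreidel | It lies lengthwise in the small tray in the scene view, within about 3 mm of the tray's centre. |
| Wine cup | It stands upright in the saucer's well, about 1–3 mm from centre. |
| Tumbler, matchbox and green dreidel | They look undisturbed, judged by eye; I did not measure them again. |

**Weak or disagreeing checks**
- **Camera agreement:** the two cameras differ by 2–4 mm throughout, so I used their mean. The first scene-camera fit of the seated bar was about 6 mm off along its length, until I added the foot beneath it to the model.
- **Small dreidel:** the arm hid it from the top camera at the end, so only the scene camera confirms it.
- **Pins:** they are not clearly visible through the bar in the final pictures. I take it as seated from its position and height.
- **Tool tilt:** the tool drifted to about 7° off vertical by the end. It changed little between each pick and place, and no unusual force showed in the readings I took.

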